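# Make up two heat-spreader kits from loose stock

### The arm

A 7-joint arm with a two-finger parallel gripper is mounted at the origin on a cart in front of the work surface, level with it; the furniture and walls round the work are solid. World frame = base frame: x ahead of the robot, y to its left, z up, the work surface at z = 0. Lengths are in m, angles in rad, forces in N, time in s.
With the tool pointing down it reaches from about 0.425 to 0.875 m from the base axis. Payload 4.7 kg.
Tool frame: the origin (TCP) lies at the very end of the fingers, on their centre line; the grasp point (between the pads) lies 19 mm behind it; z points along the fingers, y is the line along which they close (so a half turn about z gives the same grasp; the last joint's range is limited). The gripper opens to 87 mm and grips with 3 to 60 N. Pads are 19 mm wide; open, the fingers measure 117 mm over their backs; the gripper's body (75 mm by 190 mm) begins 51 mm behind the grasp point.
Start: joints at [-1.331, 0.321, -0.07, 1.45, 0.023, 1.371, -0.057], TCP at [0.146, 0.634, 0.202] pointing down, gripper open.
Joint ranges: [-2.86, 2.86], [-0.3, 2.09], [-1.38, 1.24], [0.06, 2.45], [-1.56, 4.7], [0.09, 2.05], [-2.69, 2.69]. Speed limits (rad/s): [2.57, 2.57, 3.14, 3.14, 3.14, 3.14, 3.14].

### API

Orientations are given as a rotation vector (axis times angle).
In Python, from bench import ctrl, vision gives the robot as it stands.
- The arm moves only by the tool jog_arm, never from a script. Its argument "increments" is a list of rows, each an object of numbers: "tx", "ty", "tz": the shift along the tool's x, y, z in mm; "wx", "wy", "wz": the turn, a rotation vector about the tool's x, y, z in rad; "gripper": the opening, from 0 (shut) to 1 (fully open). In form: [{"tx": .., "ty": .., "tz": .., "wx": .., "wy": .., "wz": .., "gripper": ..}, ...]. A call has exactly 5 rows; each row is the pose to reach, as a shift and turn from the pose commanded when the call began, along the tool's axes at that moment; what a row does not reach only later rows make up. A row lasts 1/12 s, in which the tool goes at most 41.7 mm and 7.16 degrees, less where a joint would pass 70% of its speed; a pose out of reach is approached as far as the arm can. A call with a gripper value outside its range is refused whole. The fingers move at their own pace and stop on an object; "grip_force" is the grip in N (left out, the last holds). Time passes only in rows, so rows that repeat a pose let the fingers close, or fill a call up. It gives the time, the measured TCP pose, the force, the opening and the grip force at its end, in the units of the state.
- ctrl.get_state(): the state, without advancing time (a new reading comes with each control period).
- vision.get_image(name): name is "scene" or "top" or "wrist"; returns a dict with "color" (420x560x3 uint8, blue, green, red), "fx", "fy", "cx", "cy" (pixels), "k1" (the pictures are not rectified: a ray, as slopes to the right and down, at radius r is drawn at 1 + k1 r^2 times it, then the intrinsics apply), "extrinsics" (4x4, takes a point from world to camera coordinates). Camera axes: x right, y down, z forward; pixel columns grow to the right and rows downward; lengths in m; the calibration is good to about 2 mm. A picture is of the moment at which its call begins. There is no depth.
- ctrl.close_job(): hands the job in; it is judged then, once.
Trained networks look in the newest picture that a camera, given by its name, has taken for a name from the list of things; names that differ only in an ending like _2 or _b are one class to them, and where a whole thing is asked for, a point or a joint stands for the part that bears it (a point fixed in the world has none). Each returns a list of dicts, best first, with "conf" (0 to 1); they miss things now and then, are a little off and sometimes report something else, mostly with a low value. They report only what shows in the picture. A call takes as long as a camera call. They do not tell look-alikes from the thing itself.
- vision.spot_in(camera, thing): "bbox" ([left, top, right, bottom] in pixels, round what is visible of it).
The state is a dict: "time": time; "joint_positions": joint angles; "qd": joint speeds; "joint_torque": joint torques, N m; "position": TCP position; "tool_rot": TCP orientation; "ft_force": force on the tool from outside, world axes, zero at the start; "torque": the same for the moment, N m; "grip_width": opening from 0.0 (shut) to 1.0 (fully open); "grip_force": force on a finger pad.
Only numpy, scipy, OpenCV 4.12 (cv2) and the standard library are available. Lean on these libraries where they do the work, as an engineer would, in place of code of your own. Each camera call takes 0.05 s, during which the arm holds its last target. There are 200 camera calls.

### The job

Make up the two kits from the parts lying on the bench: in the two-bay tray, thread the long plate over the two pins until it is fully home on their collars, and lay the heat sink in the smaller bay and the fuse holder in the larger bay; in the one-bay tray, thread the short plate over its two pins, fully home, and lay the terminal block in the bay. Each part in a bay sits flat on the bay's floor, the same way up as it stands now; leave the spare capacitor and the coax adapter where they are.

Things in the scene. Friction and masses are not known exactly. Their poses are not given: they have to be found in the camera images.
- two_bay_tray: Grey tray, fixed, 110 (x, away from robot) x 150 mm (y), two unequal bays on near half. Origin: underside centre; mm; yaw within 0.13 rad. Base top z 4; 3 mm bay walls, top z 10. Bays x -52 to -8: larger y -12 to 72, smaller y -72 to -15. Far half: two 6 mm steel pins at x 32, y +-30, straight to z 23, tapering to a 2 mm tip at z 29, in 14 mm collars, top z 10: a plate home rests on them, underside z 10.
- one_bay_tray: Grey tray, fixed, 110 (x, away from robot) x 150 mm (y), one bay on near half. Origin: underside centre; mm; yaw within 0.13 rad. Base top z 4; 3 mm bay walls, top z 10. Bay x -52 to -8, y -72 to 72. Far half: two 6 mm steel pins at x 32, y +-20, straight to z 23, tapering to a 2 mm tip at z 29, in 14 mm collars, top z 10: a plate home rests on them, underside z 10.
- long_plate: The long plate: flat aluminium bar, small grey pad on the middle of its top, 26 (x) x 84 (y) x 8 mm, 40 g, two 10 mm through holes 60 mm apart on the long centre line (y +-30). Origin: centre of underside; z up. Lies flat; grip across the 26 mm at mid length.
- short_plate: The short plate: flat aluminium bar, small grey pad on the middle of its top, 26 (x) x 64 (y) x 8 mm, 40 g, two 10 mm through holes 40 mm apart on the long centre line (y +-20). Origin: centre of underside; z up. Lies flat; grip across the 26 mm at mid length.
- heat_sink: Small silvery-white heat sink with upright parallel fins on a flat base, 24 mm (its x) x 30 mm (its y) x 18 mm high, 18 g, standing fins up. Origin: centre of its underside; z up. Grip across the 24 mm.
- fuse_holder: Fuse holder: black oblong base carrying a glass fuse, 22 mm (its x) x 50 mm (its y), the base 12 mm high, 18 mm with the fuse, 18 g, standing fuse up. Origin: centre of its underside; z up. Grip the base across the 22 mm; the part above 12 mm gives no hold.
- terminal_block: Green screw terminal block, 14 mm (its x) x 46 mm (its y) x 14 mm high, 12 g, screws up. Origin: centre of its underside; z up. Grip across the 14 mm.
- capacitor: Spare stock, to be left alone: dark blue round capacitor, 16 mm across, 31 mm high, standing upright. Origin: centre of its underside; z up.
- coax_adapter: Spare stock, to be left alone: silvery-grey round coax adapter lying on the bench, 15 x 32 x 15 mm, its length along its y. Origin: centre of its underside; z up.
Mind the look-alikes: they are no part of the job. What is shaped like the short_plate but purple is not meant.

How it is judged:
By the outcome, as a careful person would: the job done as asked, in the order asked, and still so for the second after the job is handed in, with the robot touching nothing.
It also fails if it takes over 115 s, if anything falls off the work surface, if the arm or the gripper's body presses on something with over 40 N, if the wrist force passes 120 N, or if a joint passes its speed limit or range.

## Working session

There is one attempt and no reset: what is moved stays moved. The work goes in short steps, Python scripts to look and compute and a tool call to move; the robot and the scene stay as the last step left them, time stands still between calls to the robot, and variables do not carry over. Pictures are saved under pics/ and viewed, at most 14 in all, crops included, and the job is handed in when it is done.

Besides the shell and the picture viewer there is one more tool, called after "Call:" in YAML: its name, and indented under it one key for each argument. jog_arm: Moves the arm, as the interface text tells. Its arguments: {"type":"object","properties":{"increments":{"type":"array"},"grip_force":{"type":"number"}},"required":["increments"]}

```bash
ls; mkdir -p pics; cat > h.py <<'E'
import numpy as np, cv2
from bench import ctrl, vision
from scipy.spatial.transform import Rotation as R
def K(im): return np.array([[im['fx'],0,im['cx']],[0,im['fy'],im['cy']],[0,0,1.]]), np.array([im['k1'],0,0,0.])
def toworld(im,px,z):
    k,_=K(im); px=np.atleast_2d(np.array(px,float)); 
    d=(px-[im['cx'],im['cy']])/[im['fx'],im['fy']]; u=d.copy()
    for _ in range(30): u=d/(1+im['k1']*(u**2).sum(1,keepdims=True))
    E=np.array(im['extrinsics']); Rm,t=E[:3,:3],E[:3,3]
    c=-Rm.T@t; r=np.c_[u,np.ones(len(u))]@Rm
    return c+r*((z-c[2])/r[:,2])[:,None]
def proj(im,P):
    E=np.array(im['extrinsics']); k,dc=K(im)
    return cv2.projectPoints(np.atleast_2d(np.array(P,float)),cv2.Rodrigues(E[:3,:3])[0],E[:3,3],k,dc)[0][:,0]
E
cat > a.py <<'E'
from h import *
for n in ['top','scene']:
    im=vision.get_image(n); cv2.imwrite(f'pics/{n}0.png',cv2.resize(im['color'],(800,600)) )
    E=np.array(im['extrinsics']); print(n,im['fx'],im['cx'],im['cy'],im['k1'],-E[:3,:3].T@E[:3,3])
    for t in ['two_bay_tray','one_bay_tray','long_plate','short_plate','heat_sink','fuse_holder','terminal_block','capacitor','coax_adapter']:
        for d in vision.spot_in(n,t)[:3]:
            b=d['bbox']; print(t,round(d['conf'],2),np.round(b),np.round(toworld(im,[(b[0]+b[2])/2,(b[1]+b[3])/2],.008)[0],3))
print(ctrl.get_state())
E
python3 a.py
```

```text
pics
top 425.6204945493355 276.41393271562026 202.24510825705025 0.02465193973549216 [ 0.3958372  -0.20808822  0.90198784]
two_bay_tray 0.73 [272. 132. 347. 185.] [ 0.574 -0.254  0.008]
one_bay_tray 0.93 [158. 136. 229. 193.] [ 0.567 -0.006  0.008]
long_plate 0.74 [153. 217. 192. 238.] [0.434 0.04  0.008]
short_plate 0.69 [396. 238. 419. 267.] [ 0.371 -0.45   0.008]
short_plate 0.57 [380. 155. 404. 170.] [ 0.561 -0.427  0.008]
heat_sink 0.53 [350. 208. 368. 225.] [ 0.448 -0.354  0.008]
fuse_holder 0.78 [209. 216. 232. 233.] [ 0.438 -0.062  0.008]
terminal_block 0.53 [254. 209. 281. 224.] [ 0.453 -0.163  0.008]
coax_adapter 0.68 [393. 192. 407. 197.] [ 0.492 -0.44   0.008]
scene 483.25790904413736 281.6564591309412 206.50273527989117 -0.05968088088552186 [ 0.05234708 -0.65783956  0.78054806]
two_bay_tray 0.9 [300. 179. 388. 246.] [ 0.57  -0.256  0.008]
one_bay_tray 0.94 [224. 125. 303. 182.] [ 0.565 -0.004  0.008]
long_plate 0.59 [195. 158. 216. 187.] [0.429 0.038 0.008]
short_plate 0.93 [326. 323. 367. 344.] [ 0.374 -0.446  0.008]
short_plate 0.58 [390. 251. 422. 280.] [ 0.56  -0.426
[... 409 characters left out ...]
ns': array([-1.3308997 ,  0.32097555, -0.07009032,  1.45053879,  0.02258519,
        1.37083968, -0.05689773]), 'qd': array([ 1.30232740e-03,  8.92287664e-06, -2.06077603e-04, -9.15541602e-04,
       -2.68333921e-03,  3.63340644e-04,  1.03465282e-04]), 'joint_torque': array([-1.13484919e-04, -4.91109645e+01, -4.03443044e-01, -3.12768137e+01,
       -6.37321570e-02,  3.36012268e-02,  2.83592448e-05]), 'position': array([0.14554831, 0.63348242, 0.20218284]), 'tool_rot': array([3.53907428e-01, 3.12155472e+00, 3.32707604e-05]), 'ft_force': array([-0.38997529, -0.0523503 , -0.32276875]), 'torque': array([ 0.0116733 , -0.00733219, -0.0073768 ]), 'grip_force': 0.0, 'grip_width': 0.9974591491483257}
```

```bash
cat > b.py <<'E'
from h import *
im=vision.get_image('top'); np.save('top.npy',im,allow_pickle=True)
c=im['color'][125:275,140:430]; cv2.imwrite('pics/top1.png',cv2.resize(c,(800,414),interpolation=cv2.INTER_CUBIC))
E
python3 b.py
```

```text
(no output)
```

View pics/top1.png

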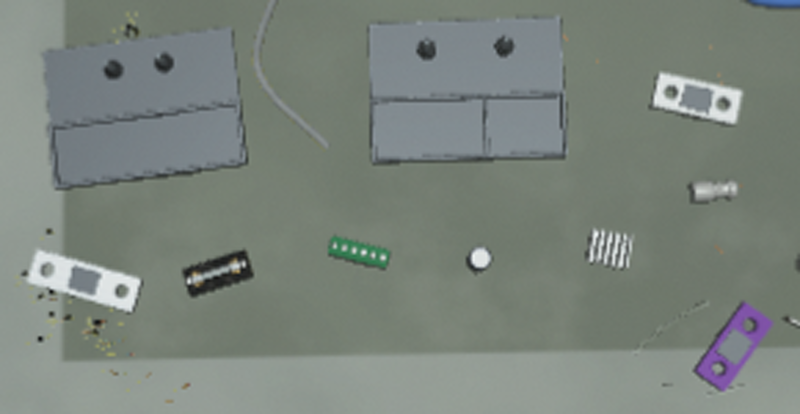

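View pics/scene0.png

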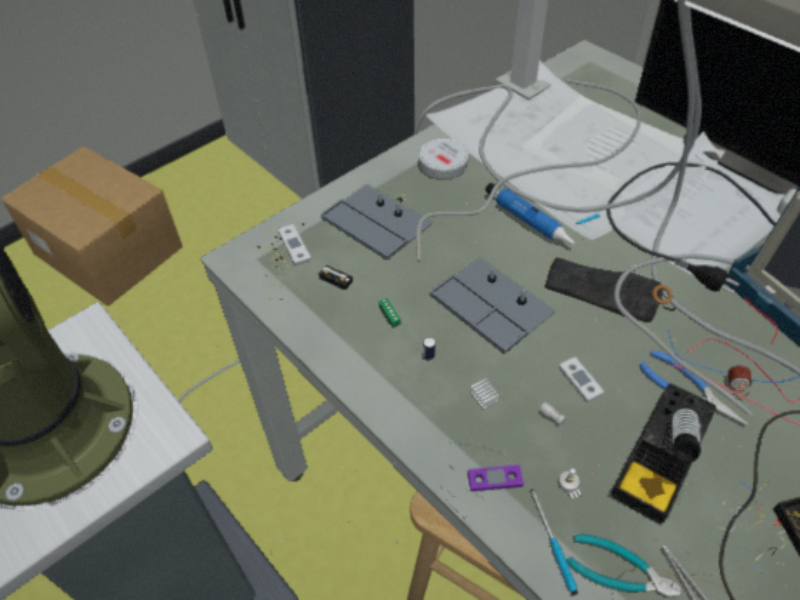

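Call:
jog_arm:
  increments:
    - {"tx":-36,"ty":-18,"wz":0.12}
    - {"tx":-72,"ty":-36,"wz":0.24}
    - {"tx":-108,"ty":-54,"wz":0.36}
    - {"tx":-144,"ty":-72,"wz":0.48}
    - {"tx":-180,"ty":-90,"wz":0.6}

```text
validation failed for argument at $.in...
```

```bash
cat > to.py <<'E'
# usage: to.py x y z(mm) yaw(rad, world angle of tool y) -> increments in tool frame now
import sys; from h import *
s=ctrl.get_state(); x,y,z,a=map(float,sys.argv[1:5])
Rc=R.from_rotvec(s['tool_rot']); 
Rt=R.from_matrix(np.array([[-np.sin(a),np.cos(a),0],[np.cos(a),np.sin(a),0],[0,0,-1]]))
d=Rc.inv().apply(np.array([x,y,z])-s['position']*1000); w=(Rc.inv()*Rt).as_rotvec()
m=Rc.as_matrix(); print('pos',np.round(s['position']*1000,1),'yaw',round(np.arctan2(m[1,1],m[0,1]),4),'t',round(s['time'],2),'j',np.round(s['joint_positions'],2),'F',np.round(s['ft_force'],1),'grip',s['grip_width'],s['grip_force'])
print('d',np.round(d,1),'w',np.round(w,3))
E
python3 to.py 440 0 200 -0.25
cat > c.py <<'E'
from h import *
im=np.load('top.npy',allow_pickle=True).item(); c=im['color']; hsv=cv2.cvtColor(c,cv2.COLOR_BGR2HSV)
f=lambda u,v:(140+u/2.7586,125+v/2.76)
for n,z,pts in [('long',.008,[(85,281),(47,270),(122,291)]),('short',.008,[(697,98),(671,92),(723,103)]),('fuse',.015,[(217,272),(192,280),(243,263)]),('term',.014,[(360,251),(335,246),(384,258)]),('sink',.018,[(611,249)]),
 ('two corners',.007,[(369,24),(561,16),(565,157),(373,163)]),('one corners',.007,[(44,52),(231,28),(247,164),(58,188)]),('pins2',.029,[(427,47),(504,45)]),('pins1',.029,[(113,67),(164,60)])]:
    print(n,np.round(toworld(im,[f(*p) for p in pts],z)[:,:2]*1000).tolist())
E
python3 c.py
```

```text
pos [145.6 633.5 202.2] yaw 1.345 t 1.05 j [-1.33  0.32 -0.07  1.45  0.02  1.37 -0.06] F [0.5 0.6 1.1] grip 1.0027928304631417 0.0
d [-428.8 -551.5    2.1] w [ 0.    -0.     1.595]
long [[435.0, 43.0], [444.0, 72.0], [427.0, 14.0]]
short [[565.0, -429.0], [570.0, -409.0], [560.0, -448.0]]
fuse [[439.0, -60.0], [434.0, -41.0], [446.0, -80.0]]
term [[453.0, -169.0], [457.0, -150.0], [447.0, -187.0]]
sink [[450.0, -357.0]]
two corners [[630.0, -179.0], [632.0, -328.0], [522.0, -327.0], [521.0, -180.0]]
one corners [[615.0, 76.0], [630.0, -71.0], [523.0, -82.0], [508.0, 64.0]]
pins2 [[605.0, -223.0], [605.0, -281.0]]
pins1 [[596.0, 16.0], [601.0, -23.0]]
```

Call:
jog_arm:
  increments:
    - {"tx":-36,"ty":-18,"tz":0,"wx":0,"wy":0,"wz":0.12,"gripper":1}
    - {"tx":-72,"ty":-36,"tz":0,"wx":0,"wy":0,"wz":0.24,"gripper":1}
    - {"tx":-108,"ty":-54,"tz":0,"wx":0,"wy":0,"wz":0.36,"gripper":1}
    - {"tx":-144,"ty":-72,"tz":0,"wx":0,"wy":0,"wz":0.48,"gripper":1}
    - {"tx":-180,"ty":-90,"tz":0,"wx":0,"wy":0,"wz":0.6,"gripper":1}

```text
time: 1.47
position: [0.3021, 0.5042, 0.2024]
tool_rot: [-1.269, -2.874, -0.001]
ft_force: [1.1, 0.3, -0.1]
grip_width: 0.998
grip_force: 0.0
```

```bash
python3 to.py 480 20 260 0.0
```

```text
pos [302.1 504.2 202.4] yaw 0.7394 t 1.47 j [-1.16  0.19  0.1   1.62 -0.02  1.34 -0.32] F [ 1.1  0.3 -0.1] grip 0.9979328723906137 0.0
d [-477.6 -194.8  -57.8] w [ 0.    -0.     0.739]
```

Call:
jog_arm:
  increments:
    - {"tx":-38,"ty":-15,"tz":-10,"wx":0,"wy":0,"wz":0,"gripper":1}
    - {"tx":-76,"ty":-30,"tz":-20,"wx":0,"wy":0,"wz":0,"gripper":1}
    - {"tx":-114,"ty":-45,"tz":-30,"wx":0,"wy":0,"wz":0,"gripper":1}
    - {"tx":-152,"ty":-60,"tz":-40,"wx":0,"wy":0,"wz":0,"gripper":1}
    - {"tx":-190,"ty":-75,"tz":-50,"wx":0,"wy":0,"wz":0,"gripper":1}

```text
time: 1.88
position: [0.3743, 0.3148, 0.2523]
tool_rot: [-1.261, -2.878, -0.001]
ft_force: [1.3, 0.0, 0.0]
grip_width: 0.999
grip_force: 0.0
```

Call:
jog_arm:
  increments:
    - {"tx":-38,"ty":-15,"tz":0,"wx":0,"wy":0,"wz":0.12,"gripper":1}
    - {"tx":-76,"ty":-30,"tz":0,"wx":0,"wy":0,"wz":0.24,"gripper":1}
    - {"tx":-114,"ty":-45,"tz":0,"wx":0,"wy":0,"wz":0.36,"gripper":1}
    - {"tx":-152,"ty":-60,"tz":0,"wx":0,"wy":0,"wz":0.48,"gripper":1}
    - {"tx":-190,"ty":-75,"tz":0,"wx":0,"wy":0,"wz":0.6,"gripper":1}

```text
time: 2.3
position: [0.4479, 0.1243, 0.2521]
tool_rot: [-2.061, -2.371, -0.002]
ft_force: [0.5, 0.7, 0.5]
grip_width: 0.994
grip_force: 0.0
```

```bash
python3 to.py 435 43 200 -0.284; python3 - <<'E'
from h import *
im=vision.get_image('wrist'); np.save('w0.npy',im,allow_pickle=True); cv2.imwrite('pics/w0.png',im['color'])
E=np.array(im['extrinsics']); print(im['fx'],im['cx'],im['cy'],im['k1'],-E[:3,:3].T@E[:3,3],E[:3,:3])
E
```

```text
pos [447.9 124.3 252.1] yaw 0.1393 t 2.3 j [-0.79 -0.12  0.42  1.82  0.05  1.43 -0.23] F [0.5 0.7 0.5] grip 0.9944391647119207 0.0
d [-78.8 -24.1  52. ] w [ 0.001 -0.001  0.423]
337.89728468511345 283.0556876736288 205.98347660206284 -0.00723853116004487 [0.43720867 0.19552213 0.43578059] [[ 0.99040255  0.13820692  0.00128124]
 [ 0.13298404 -0.95541871  0.2636102 ]
 [ 0.03765687 -0.26090983 -0.96462844]]
```

View pics/w0.png

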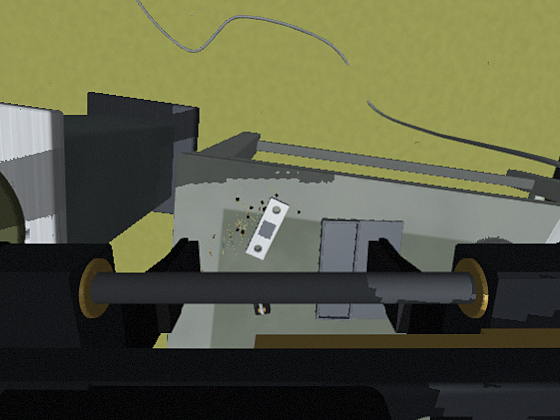

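```bash
cat >> h.py <<'E'
def blob(im,px,z,lo,hi):
    "min-area rectangle (mm, rad) of the colour blob nearest px, on plane z"
    hsv=cv2.cvtColor(im['color'],cv2.COLOR_BGR2HSV); m=cv2.inRange(hsv,np.array(lo),np.array(hi))
    cs=cv2.findContours(m,cv2.RETR_EXTERNAL,cv2.CHAIN_APPROX_NONE)[0]
    cs=[c for c in cs if cv2.contourArea(c)>30]
    c=min(cs,key=lambda c:abs(cv2.pointPolygonTest(c,tuple(map(float,px)),True)) if cv2.pointPolygonTest(c,tuple(map(float,px)),False)<0 else -1)
    w=toworld(im,c[:,0],z)[:,:2]*1000
    (x,y),(a,b),_=r=cv2.minAreaRect(w.astype(np.float32)); p=cv2.boxPoints(r)
    e=p[1]-p[0],p[2]-p[1]; l=max(e,key=np.linalg.norm); t=np.arctan2(l[1],l[0])%np.pi
    return np.round([x,y,min(a,b),max(a,b)],1),round(t-np.pi/2,3) # grip yaw
E
python3 - <<'E'
from h import *
im=np.load('w0.npy',allow_pickle=True).item(); hsv=cv2.cvtColor(im['color'],cv2.COLOR_BGR2HSV)
print(hsv[217:221,268:271].tolist()[0], hsv[218,300],hsv[260,280])
print(blob(im,(270,215),.008,(0,0,200),(180,40,255)))
print(proj(im,[[.4479,.1243,.2521],[.4479,.1243,.3]]), np.round(toworld(im,[(277,210),(258,248)],.008)*1000,1))
t=np.load('top.npy',allow_pickle=True).item()
for p in [(171,227),(393,160)]: print(blob(t,p,.008,(0,0,200),(180,60,255)))
E
```

```text
[[102, 6, 223], [97, 10, 222], [103, 10, 219]] [ 60  13 136] [ 54  29 123]
(array([436.4,  44.7,  25. ,  83.2]), np.float32(-0.307))
[[283.93406245 242.23640778]
 [284.34260994 281.83375309]] [[446.8  73.3   8. ]
 [428.4  16.5   8. ]]
(array([436.7,  44.1,  25.3,  82.7]), np.float32(-0.292))
(array([ 565.5, -427.9,   24.5,   62.4]), np.float32(-0.261))
```

```bash
python3 to.py 436.5 44.5 60 -0.305
```

```text
pos [451.2 114.6 252.5] yaw 0.1215 t 2.35 j [-0.78 -0.12  0.44  1.82  0.06  1.43 -0.24] F [ 2.7 -6.5 -0.1] grip 0.9970214825890397 0.0
d [-67.1 -23.6 192.7] w [0.004 0.003 0.427]
```

Call:
jog_arm:
  increments:
    - {"tx":-14,"ty":-5,"tz":38,"wx":0,"wy":0,"wz":0.1,"gripper":0.8}
    - {"tx":-28,"ty":-10,"tz":76,"wx":0,"wy":0,"wz":0.2,"gripper":0.8}
    - {"tx":-42,"ty":-15,"tz":114,"wx":0,"wy":0,"wz":0.3,"gripper":0.8}
    - {"tx":-56,"ty":-20,"tz":150,"wx":0,"wy":0,"wz":0.4,"gripper":0.8}
    - {"tx":-67,"ty":-24,"tz":170,"wx":0,"wy":0,"wz":0.427,"gripper":0.8}

```text
time: 2.77
position: [0.4307, 0.0549, 0.0782]
tool_rot: [-2.515, -1.88, 0.006]
ft_force: [-0.1, 0.7, 0.5]
grip_width: 0.811
grip_force: 0.0
```

Call:
jog_arm:
  increments:
    - {"tx":0,"ty":0,"tz":0,"wx":0,"wy":0,"wz":0,"gripper":0.8}
    - {"tx":0,"ty":0,"tz":0,"wx":0,"wy":0,"wz":0,"gripper":0.8}
    - {"tx":0,"ty":0,"tz":0,"wx":0,"wy":0,"wz":0,"gripper":0.8}
    - {"tx":0,"ty":0,"tz":0,"wx":0,"wy":0,"wz":0,"gripper":0.8}
    - {"tx":0,"ty":0,"tz":0,"wx":0,"wy":0,"wz":0,"gripper":0.8}

```text
time: 3.18
position: [0.4351, 0.0578, 0.0835]
tool_rot: [2.509, 1.889, 0.006]
ft_force: [0.0, -0.4, 0.1]
grip_width: 0.801
grip_force: 0.0
```

```bash
python3 to.py 436.5 44.5 2 -0.305
```

```text
pos [435.1  57.8  83.5] yaw -0.2801 t 3.18 j [-0.69 -0.05  0.49  2.11  0.03  1.07 -0.49] F [ 0.  -0.4  0.1] grip 0.8007441910395203 0.0
d [-12.6   4.8  81.5] w [ 0.003 -0.002  0.025]
```

Call:
jog_arm:
  increments:
    - {"tx":-13,"ty":5,"tz":20,"wx":0,"wy":0,"wz":0.025,"gripper":0.8}
    - {"tx":-13,"ty":5,"tz":40,"wx":0,"wy":0,"wz":0.025,"gripper":0.8}
    - {"tx":-13,"ty":5,"tz":58,"wx":0,"wy":0,"wz":0.025,"gripper":0.8}
    - {"tx":-13,"ty":5,"tz":72,"wx":0,"wy":0,"wz":0.025,"gripper":0.8}
    - {"tx":-13,"ty":5,"tz":76,"wx":0,"wy":0,"wz":0.025,"gripper":0.8}

```text
time: 3.6
position: [0.4339, 0.043, 0.0047]
tool_rot: [-2.533, -1.857, 0.003]
ft_force: [-0.6, 0.2, -0.8]
grip_width: 0.795
grip_force: 0.0
```

Call:
jog_arm:
  increments:
    - {"tx":0,"ty":0,"tz":0,"wx":0,"wy":0,"wz":0,"gripper":0.6}
    - {"tx":0,"ty":0,"tz":0,"wx":0,"wy":0,"wz":0,"gripper":0.6}
    - {"tx":0,"ty":0,"tz":0,"wx":0,"wy":0,"wz":0,"gripper":0.6}
    - {"tx":0,"ty":0,"tz":0,"wx":0,"wy":0,"wz":0,"gripper":0.6}
    - {"tx":0,"ty":0,"tz":0,"wx":0,"wy":0,"wz":0,"gripper":0.6}

```text
time: 4.02
position: [0.4354, 0.0429, 0.0065]
tool_rot: [2.535, 1.856, 0.003]
ft_force: [0.4, -0.9, 0.1]
grip_width: 0.613
grip_force: 0.0
```

```bash
python3 to.py 436.5 44.5 2 -0.305
```

```text
pos [435.4  42.9   6.5] yaw -0.3068 t 4.02 j [-0.67  0.07  0.53  2.19 -0.05  0.89 -0.42] F [ 0.4 -0.9  0.1] grip 0.6130186957758312 0.0
d [1.8 0.6 4.5] w [ 0.001 -0.001 -0.002]
```

Call:
jog_arm:
  increments:
    - {"tx":1.8,"ty":0.6,"tz":4.5,"wx":0,"wy":0,"wz":0,"gripper":0.5}
    - {"tx":1.8,"ty":0.6,"tz":4.5,"wx":0,"wy":0,"wz":0,"gripper":0.4}
    - {"tx":1.8,"ty":0.6,"tz":4.5,"wx":0,"wy":0,"wz":0,"gripper":0}
    - {"tx":1.8,"ty":0.6,"tz":4.5,"wx":0,"wy":0,"wz":0,"gripper":0}
    - {"tx":1.8,"ty":0.6,"tz":4.5,"wx":0,"wy":0,"wz":0,"gripper":0}
  grip_force: 25

```text
time: 4.43
position: [0.4357, 0.0441, 0.0012]
tool_rot: [2.535, 1.856, -0.0]
ft_force: [0.9, 0.0, 0.3]
grip_width: 0.31
grip_force: 0.0
```

Call:
jog_arm:
  increments:
    - {"tx":0,"ty":0,"tz":0,"wx":0,"wy":0,"wz":0,"gripper":0}
    - {"tx":0,"ty":0,"tz":0,"wx":0,"wy":0,"wz":0,"gripper":0}
    - {"tx":0,"ty":0,"tz":0,"wx":0,"wy":0,"wz":0,"gripper":0}
    - {"tx":0,"ty":0,"tz":0,"wx":0,"wy":0,"wz":0,"gripper":0}
    - {"tx":0,"ty":0,"tz":0,"wx":0,"wy":0,"wz":0,"gripper":0}

```text
time: 4.85
position: [0.4358, 0.0442, 0.0012]
tool_rot: [-2.535, -1.856, -0.0]
ft_force: [-0.5, 0.8, -0.2]
grip_width: 0.016
grip_force: 0.0
```

```bash
python3 to.py 436.5 44.5 100 -0.305
```

```text
pos [435.8  44.2   1.2] yaw -0.307 t 4.85 j [-0.67  0.08  0.53  2.19 -0.05  0.88 -0.42] F [-0.5  0.8 -0.2] grip 0.016036632804043865 0.0
d [  0.5   0.6 -98.8] w [ 0.    -0.    -0.002]
```

```bash
python3 - <<'E'
from h import *
im=vision.get_image('wrist'); np.save('w1.npy',im,allow_pickle=True); print(proj(im,[.4358,.0442,.0012]))
s=vision.get_image('scene'); c=cv2.resize(s['color'][120:260,140:326],(560,420),interpolation=cv2.INTER_CUBIC)
cv2.imwrite('pics/w1.png',cv2.resize(np.hstack([im['color'],c]),(800,300)))
E
```

```text
[[283.7610333  241.85948319]]
```

View pics/w1.png

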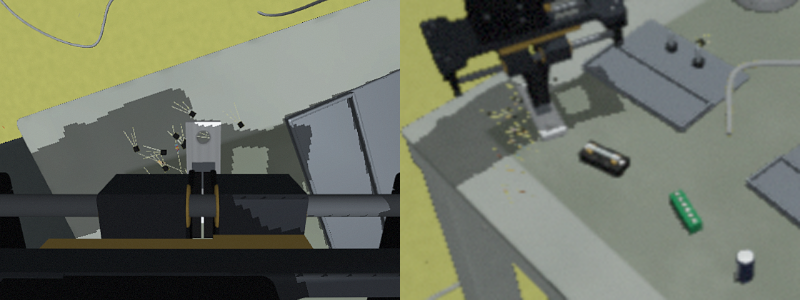

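```bash
python3 - <<'E'
from h import *
im=np.load('w1.npy',allow_pickle=True).item()
cv2.imwrite('pics/w1z.png',cv2.resize(im['color'][160:340,180:390],(700,600),interpolation=cv2.INTER_CUBIC))
E=np.array(im['extrinsics']); print(-E[:3,:3].T@E[:3,3])
print(blob(im,(300,180),.008,(0,0,150),(180,40,255)), proj(im,[[.4358,.0442,z] for z in (0,.008,.02,.04)]))
E
```

```text
[0.45714891 0.11288082 0.18480667]
(array([456. ,  96.8,  63.8, 279.8]), np.float32(-1.571)) [[283.75647965 241.10567757]
 [283.78788603 246.30477135]
 [283.84009229 254.94774657]
 [283.94398616 272.15011809]]
```

View pics/w1z.png

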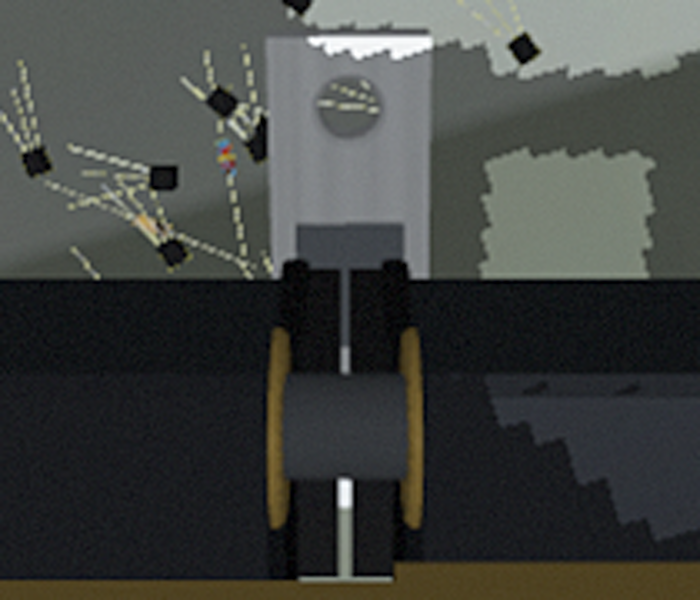

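```bash
python3 - <<'E'
from h import *
im=vision.get_image('scene'); p=proj(im,[[.4358,.0442,z] for z in (0.001,.02,.07)]); print(p)
x,y=p[1].astype(int); S=9; x0,y0=x-40,y-32
c=cv2.resize(im['color'][y0:y0+64,x0:x0+84],None,fx=S,fy=S,interpolation=cv2.INTER_CUBIC)
for q,col in zip(p,[(0,0,255),(0,255,0),(255,0,0)]): cv2.circle(c,(int((q[0]-x0+.5)*S),int((q[1]-y0+.5)*S)),4,col,-1)
cv2.imwrite('pics/s1.png',c)
E
```

```text
[[206.54477576 171.82785859]
 [205.38767002 165.87638926]
 [202.200523   149.44884555]]
```

View pics/s1.png

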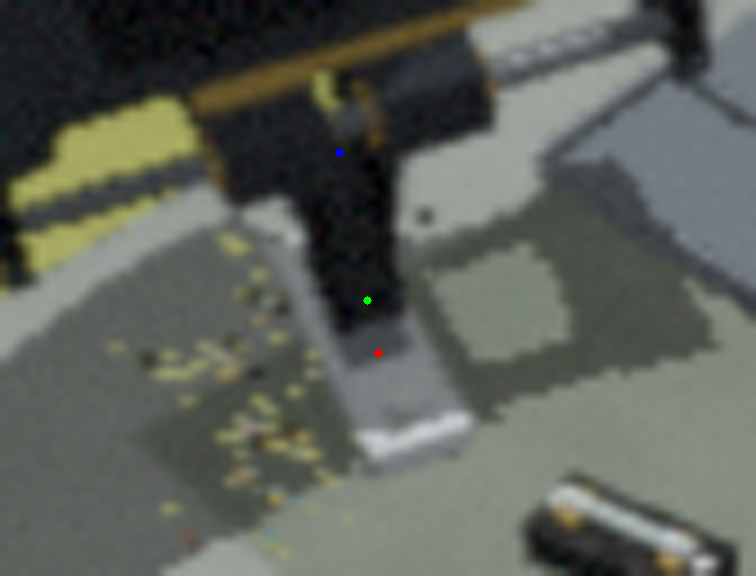

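Call:
jog_arm:
  increments:
    - {"tx":0,"ty":0,"tz":0,"wx":0,"wy":0,"wz":0,"gripper":0.5}
    - {"tx":0,"ty":0,"tz":0,"wx":0,"wy":0,"wz":0,"gripper":0.5}
    - {"tx":0,"ty":0,"tz":0,"wx":0,"wy":0,"wz":0,"gripper":0.5}
    - {"tx":0,"ty":0,"tz":0,"wx":0,"wy":0,"wz":0,"gripper":0.5}
    - {"tx":0,"ty":0,"tz":0,"wx":0,"wy":0,"wz":0,"gripper":0.5}

```text
time: 5.42
position: [0.4358, 0.0442, 0.0012]
tool_rot: [-2.535, -1.856, -0.0]
ft_force: [-0.7, 0.2, -0.6]
grip_width: 0.298
grip_force: 0.0
```

Call:
jog_arm:
  increments:
    - {"tx":0,"ty":0,"tz":2,"wx":0,"wy":0,"wz":0,"gripper":0.5}
    - {"tx":0,"ty":0,"tz":4,"wx":0,"wy":0,"wz":0,"gripper":0.5}
    - {"tx":0,"ty":0,"tz":6,"wx":0,"wy":0,"wz":0,"gripper":0.5}
    - {"tx":0,"ty":0,"tz":8,"wx":0,"wy":0,"wz":0,"gripper":0.5}
    - {"tx":0,"ty":0,"tz":8,"wx":0,"wy":0,"wz":0,"gripper":0.5}

```text
time: 5.83
position: [0.4353, 0.0441, -0.0073]
tool_rot: [-2.535, -1.856, 0.001]
ft_force: [-0.9, 0.1, 0.5]
grip_width: 0.494
grip_force: 0.0
```

Call:
jog_arm:
  increments:
    - {"tx":0,"ty":0,"tz":1,"wx":0,"wy":0,"wz":0,"gripper":0.5}
    - {"tx":0,"ty":0,"tz":2,"wx":0,"wy":0,"wz":0,"gripper":0.5}
    - {"tx":0,"ty":0,"tz":3,"wx":0,"wy":0,"wz":0,"gripper":0.5}
    - {"tx":0,"ty":0,"tz":4,"wx":0,"wy":0,"wz":0,"gripper":0.5}
    - {"tx":0,"ty":0,"tz":5,"wx":0,"wy":0,"wz":0,"gripper":0.5}

```text
time: 6.25
position: [0.4358, 0.0442, -0.0119]
tool_rot: [-2.535, -1.856, -0.0]
ft_force: [1.1, 0.6, -0.1]
grip_width: 0.497
grip_force: 0.0
```

Call:
jog_arm:
  increments:
    - {"tx":0,"ty":0,"tz":0,"wx":0,"wy":0,"wz":0,"gripper":0.5}
    - {"tx":0,"ty":0,"tz":1,"wx":0,"wy":0,"wz":0,"gripper":0.5}
    - {"tx":0,"ty":0,"tz":1.5,"wx":0,"wy":0,"wz":0,"gripper":0.5}
    - {"tx":0,"ty":0,"tz":2,"wx":0,"wy":0,"wz":0,"gripper":0.5}
    - {"tx":0,"ty":0,"tz":2,"wx":0,"wy":0,"wz":0,"gripper":0.5}

```text
time: 6.67
position: [0.4357, 0.0441, -0.0139]
tool_rot: [-2.535, -1.856, 0.0]
ft_force: [-0.9, 0.6, -0.2]
grip_width: 0.502
grip_force: 0.0
```

Call:
jog_arm:
  increments:
    - {"tx":0,"ty":0,"tz":0.5,"wx":0,"wy":0,"wz":0,"gripper":0.5}
    - {"tx":0,"ty":0,"tz":1,"wx":0,"wy":0,"wz":0,"gripper":0.5}
    - {"tx":0,"ty":0,"tz":1.5,"wx":0,"wy":0,"wz":0,"gripper":0.5}
    - {"tx":0,"ty":0,"tz":2,"wx":0,"wy":0,"wz":0,"gripper":0.5}
    - {"tx":0,"ty":0,"tz":2,"wx":0,"wy":0,"wz":0,"gripper":0.5}

```text
time: 7.08
position: [0.4357, 0.0442, -0.0159]
tool_rot: [-2.535, -1.856, 0.0]
ft_force: [0.5, -0.1, -0.4]
grip_width: 0.5
grip_force: 0.0
```

Call:
jog_arm:
  increments:
    - {"tx":0,"ty":0,"tz":0.3,"wx":0,"wy":0,"wz":0,"gripper":0.5}
    - {"tx":0,"ty":0,"tz":0.6,"wx":0,"wy":0,"wz":0,"gripper":0.5}
    - {"tx":0,"ty":0,"tz":1,"wx":0,"wy":0,"wz":0,"gripper":0.5}
    - {"tx":0,"ty":0,"tz":1,"wx":0,"wy":0,"wz":0,"gripper":0.5}
    - {"tx":0,"ty":0,"tz":1,"wx":0,"wy":0,"wz":0,"gripper":0.5}

```text
time: 7.5
position: [0.4358, 0.0442, -0.0168]
tool_rot: [-2.535, -1.856, -0.0]
ft_force: [0.3, 0.2, 0.7]
grip_width: 0.5
grip_force: 0.0
```

Call:
jog_arm:
  increments:
    - {"tx":0,"ty":0,"tz":0,"wx":0,"wy":0,"wz":0,"gripper":0}
    - {"tx":0,"ty":0,"tz":0,"wx":0,"wy":0,"wz":0,"gripper":0}
    - {"tx":0,"ty":0,"tz":0,"wx":0,"wy":0,"wz":0,"gripper":0}
    - {"tx":0,"ty":0,"tz":0,"wx":0,"wy":0,"wz":0,"gripper":0}
    - {"tx":0,"ty":0,"tz":0,"wx":0,"wy":0,"wz":0,"gripper":0}
  grip_force: 25

```text
time: 7.92
position: [0.4358, 0.0442, -0.0168]
tool_rot: [2.535, 1.856, 0.0]
ft_force: [0.2, -0.1, 0.6]
grip_width: 0.293
grip_force: 25.0
```

Call:
jog_arm:
  increments:
    - {"tx":0,"ty":0,"tz":-30,"wx":0,"wy":0,"wz":0,"gripper":0}
    - {"tx":0,"ty":0,"tz":-60,"wx":0,"wy":0,"wz":0,"gripper":0}
    - {"tx":0,"ty":0,"tz":-90,"wx":0,"wy":0,"wz":0,"gripper":0}
    - {"tx":0,"ty":0,"tz":-100,"wx":0,"wy":0,"wz":0,"gripper":0}
    - {"tx":0,"ty":0,"tz":-100,"wx":0,"wy":0,"wz":0,"gripper":0}

```text
time: 8.33
position: [0.438, 0.0448, 0.0858]
tool_rot: [2.534, 1.855, 0.009]
ft_force: [0.2, -0.7, -0.6]
grip_width: 0.29
grip_force: 25.0
```

```bash
python3 to.py 605 -252 83 0.007; python3 - <<'E'
from h import *
im=vision.get_image('wrist'); np.save('w2.npy',im,allow_pickle=True)
cv2.imwrite('pics/w2.png',cv2.resize(im['color'][140:340,170:400],(690,600),interpolation=cv2.INTER_CUBIC))
E
```

```text
pos [438.   44.8  85.8] yaw -0.3069 t 8.33 j [-0.69 -0.06  0.52  2.11  0.03  1.08 -0.49] F [ 0.2 -0.7 -0.6] grip 0.29043500374557174 24.999975264072418
d [-232.6  248.8    3. ] w [ 0.005 -0.003 -0.314]
```

View pics/w2.png

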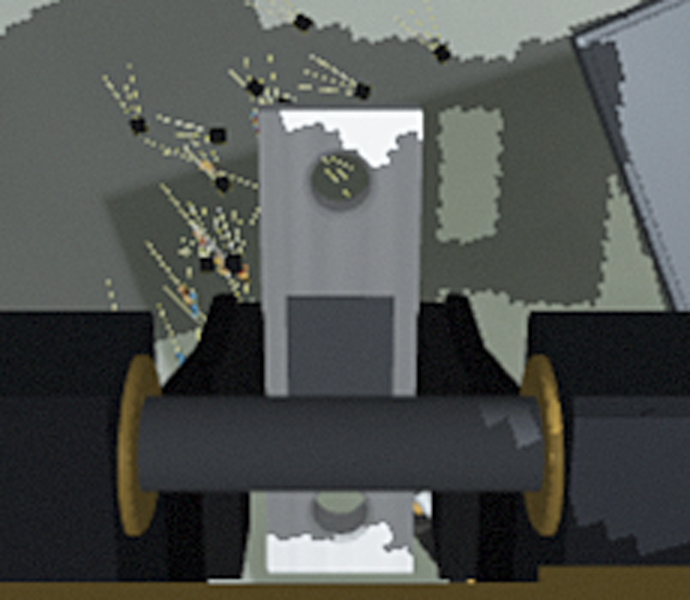

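Call:
jog_arm:
  increments:
    - {"tx":-27,"ty":23,"tz":0,"wx":0,"wy":0,"wz":0,"gripper":0}
    - {"tx":-54,"ty":46,"tz":0,"wx":0,"wy":0,"wz":0,"gripper":0}
    - {"tx":-81,"ty":69,"tz":0,"wx":0,"wy":0,"wz":0,"gripper":0}
    - {"tx":-108,"ty":92,"tz":0,"wx":0,"wy":0,"wz":0,"gripper":0}
    - {"tx":-135,"ty":115,"tz":0,"wx":0,"wy":0,"wz":0,"gripper":0}

```text
time: 8.8
position: [0.5034, -0.1207, 0.081]
tool_rot: [-2.533, -1.855, 0.004]
ft_force: [0.5, 0.3, -0.9]
grip_width: 0.292
grip_force: 25.0
```

Call:
jog_arm:
  increments:
    - {"tx":-27,"ty":23,"tz":0,"wx":0,"wy":0,"wz":0,"gripper":0}
    - {"tx":-54,"ty":46,"tz":0,"wx":0,"wy":0,"wz":0,"gripper":0}
    - {"tx":-81,"ty":69,"tz":0,"wx":0,"wy":0,"wz":0,"gripper":0}
    - {"tx":-108,"ty":92,"tz":0,"wx":0,"wy":0,"wz":0,"gripper":0}
    - {"tx":-135,"ty":115,"tz":0,"wx":0,"wy":0,"wz":0,"gripper":0}

```text
time: 9.22
position: [0.5724, -0.2837, 0.08]
tool_rot: [-2.532, -1.854, 0.005]
ft_force: [0.4, 0.3, 0.3]
grip_width: 0.291
grip_force: 25.0
```

Call:
jog_arm:
  increments:
    - {"tx":-18,"ty":15,"tz":0,"wx":0,"wy":0,"wz":-0.1,"gripper":0}
    - {"tx":-36,"ty":30,"tz":0,"wx":0,"wy":0,"wz":-0.2,"gripper":0}
    - {"tx":-56,"ty":48,"tz":0,"wx":0,"wy":0,"wz":-0.314,"gripper":0}
    - {"tx":-56,"ty":48,"tz":0,"wx":0,"wy":0,"wz":-0.314,"gripper":0}
    - {"tx":-56,"ty":48,"tz":0,"wx":0,"wy":0,"wz":-0.314,"gripper":0}

```text
time: 9.63
position: [0.6001, -0.3523, 0.0799]
tool_rot: [-2.216, -2.222, 0.005]
ft_force: [-0.8, -0.2, -1.0]
grip_width: 0.286
grip_force: 25.0
```

Call:
jog_arm:
  increments:
    - {"tx":0,"ty":0,"tz":0,"wx":0,"wy":0,"wz":0,"gripper":0}
    - {"tx":0,"ty":0,"tz":0,"wx":0,"wy":0,"wz":0,"gripper":0}
    - {"tx":0,"ty":0,"tz":0,"wx":0,"wy":0,"wz":0,"gripper":0}
    - {"tx":0,"ty":0,"tz":0,"wx":0,"wy":0,"wz":0,"gripper":0}
    - {"tx":0,"ty":0,"tz":0,"wx":0,"wy":0,"wz":0,"gripper":0}

```text
time: 10.05
position: [0.6025, -0.3496, 0.0834]
tool_rot: [2.213, 2.23, 0.001]
ft_force: [-0.0, -0.7, -1.1]
grip_width: 0.286
grip_force: 25.0
```

```bash
python3 to.py 605 -350 90 0.007; python3 - <<'E'
from h import *
im=vision.get_image('wrist'); np.save('w3.npy',im,allow_pickle=True); np.save('s3.npy',ctrl.get_state(),allow_pickle=True)
cv2.imwrite('pics/w3.png',cv2.resize(im['color'][0:330,60:500],(800,600),interpolation=cv2.INTER_CUBIC))
E
```

```text
pos [ 602.5 -349.6   83.4] yaw 0.0079 t 10.05 j [ 0.02  0.56  0.66  1.48 -0.36  1.22  0.74] F [-0.  -0.7 -1.1] grip 0.2863267474901906 24.999865293502808
d [-0.4  2.5 -6.6] w [ 0.    -0.     0.001]
```

View pics/w3.png

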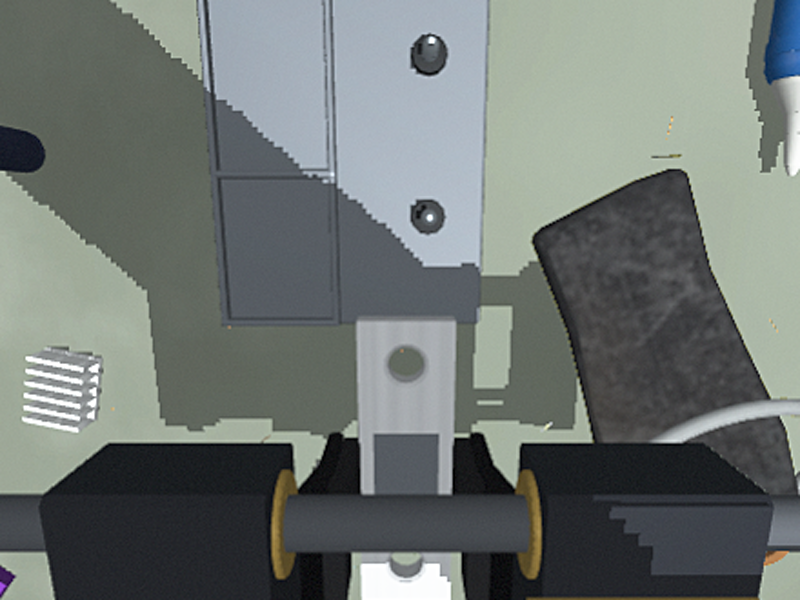

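```bash
python3 - <<'E'
from h import *
im=np.load('w3.npy',allow_pickle=True).item(); s=np.load('s3.npy',allow_pickle=True).item()
print(s['position'])
g=cv2.cvtColor(im['color'],cv2.COLOR_BGR2GRAY)
f=lambda u,v:(60+u/1.818,v/1.818)
for u,v in [(429,55),(428,216)]:
    x,y=map(int,f(u,v)); r=g[y-17:y+18,x-15:x+16]; m=(r<85).astype(np.uint8)
    n,l,st,c=cv2.connectedComponentsWithStats(m); i=1+np.argmax(st[1:,4]); b=st[i]
    L,T,W,H=b[:4]; L+=x-15;T+=y-17; print('box',L,T,L+W-1,T+H-1,b[4])
    cx=L+(W-1)/2
    lo=toworld(im,[(cx,T+H-.5)],.010)[0]*1000; wx=toworld(im,[(L-.5,T+H-8),(L+W-.5,T+H-8)],.010)*1000
    print(' bottom y',lo[1]+7,'x',wx[:,0],wx[:,0].mean())
    br=np.unravel_index(np.argmax(r[8:-8,8:-8]),(r.shape[0]-16,r.shape[1]-16)); print(' bright',br[1]+8+x-15,br[0]+8+y-17,toworld(im,[(br[1]+8+x-15,br[0]+8+y-17)],.029)[0]*1000)
def hole(im,x,y,z,R_=13):
    g=cv2.cvtColor(im['color'],cv2.COLOR_BGR2GRAY); x,y=int(x),int(y); r=g[y-R_:y+R_+1,x-R_:x+R_+1].copy()
    m=(r<125).astype(np.uint8); n,l,st,c=cv2.connectedComponentsWithStats(m); i=l[R_,R_]; print('hole',st[i],c[i]+[x-R_,y-R_]); return toworld(im,[c[i]+[x-R_,y-R_]],z)[0]*1000
zt=s['position'][2]+.0168+.008
print(hole(im,*f(406,364),zt))
im2=np.load('w2.npy',allow_pickle=True).item(); zt=.0858+.0248
h=toworld(im2,[(283.2,199.7),(283.2,309.8)],zt)*1000; print('w2',h, h.mean(0)-[438,44.8,0])
E
```

```text
[ 0.60252448 -0.34986485  0.08343145]
box 286 19 305 41 261
 bottom y -222.0409562220778 x [602.88382831 616.74859012] 609.8162092171033
 bright 297 21 [ 610.02294922 -220.6487704    29.        ]
box 286 110 303 128 209
 bottom y -281.2543939881582 x [603.42679932 616.71190686] 610.0693530915098
 bright 296 118 [ 610.42091195 -280.46650886   29.        ]
hole [  3   4  21  19 305] [282.92459016 199.97377049]
[ 601.7594133  -318.0224464   108.23145222]
w2 [[447.17045944  74.95505119 110.6       ]
 [428.90428208  17.40536598 110.6       ]] [3.73707604e-02 1.38020858e+00 1.10600000e+02]
```

Call:
jog_arm:
  increments:
    - {"tx":30,"ty":3,"tz":0,"wx":0,"wy":0,"wz":0,"gripper":0}
    - {"tx":60,"ty":6,"tz":0,"wx":0,"wy":0,"wz":0,"gripper":0}
    - {"tx":85,"ty":8.8,"tz":10,"wx":0,"wy":0,"wz":0,"gripper":0}
    - {"tx":96.7,"ty":8.8,"tz":30,"wx":0,"wy":0,"wz":0,"gripper":0}
    - {"tx":96.7,"ty":8.8,"tz":50,"wx":0,"wy":0,"wz":0,"gripper":0}

```text
time: 10.52
position: [0.6129, -0.2482, 0.0336]
tool_rot: [2.207, 2.236, 0.007]
ft_force: [0.2, 0.2, -0.8]
grip_width: 0.296
grip_force: 25.0
```

Call:
jog_arm:
  increments:
    - {"tx":0,"ty":0,"tz":5,"wx":0,"wy":0,"wz":0,"gripper":0}
    - {"tx":0,"ty":0,"tz":10,"wx":0,"wy":0,"wz":0,"gripper":0}
    - {"tx":0,"ty":0,"tz":14,"wx":0,"wy":0,"wz":0,"gripper":0}
    - {"tx":0,"ty":0,"tz":14,"wx":0,"wy":0,"wz":0,"gripper":0}
    - {"tx":0,"ty":0,"tz":14,"wx":0,"wy":0,"wz":0,"gripper":0}

```text
time: 10.93
position: [0.6106, -0.255, 0.02]
tool_rot: [2.214, 2.227, 0.001]
ft_force: [0.4, 0.9, 0.0]
grip_width: 0.295
grip_force: 25.0
```

Call:
jog_arm:
  increments:
    - {"tx":0,"ty":0,"tz":0,"wx":0,"wy":0,"wz":0,"gripper":0}
    - {"tx":0,"ty":0,"tz":0,"wx":0,"wy":0,"wz":0,"gripper":0}
    - {"tx":0,"ty":0,"tz":0,"wx":0,"wy":0,"wz":0,"gripper":0}
    - {"tx":0,"ty":0,"tz":0,"wx":0,"wy":0,"wz":0,"gripper":0}
    - {"tx":0,"ty":0,"tz":0,"wx":0,"wy":0,"wz":0,"gripper":0}

```text
time: 11.35
position: [0.6105, -0.2539, 0.0194]
tool_rot: [2.213, 2.229, 0.0]
ft_force: [-0.1, -0.1, -0.4]
grip_width: 0.292
grip_force: 25.0
```

```bash
python3 to.py 610.5 -253 -6.8 0.006; python3 - <<'E'
from h import *
im=vision.get_image('wrist'); np.save('w4.npy',im,allow_pickle=True)
c=im['color']
a=cv2.resize(c[175:225,258:308],(400,400),interpolation=cv2.INTER_CUBIC); b=cv2.resize(c[285:335,258:308],(400,400),interpolation=cv2.INTER_CUBIC)
cv2.imwrite('pics/w4.png',np.hstack([a,b]))
E
```

```text
pos [ 610.5 -253.9   19.4] yaw 0.007 t 11.35 j [-0.12  0.55  0.63  1.63 -0.36  1.08  0.62] F [-0.1 -0.1 -0.4] grip 0.29197090792210667 24.999842047691345
d [ 0.9 -0.  26.2] w [ 0.    -0.     0.001]
```

View pics/w4.png

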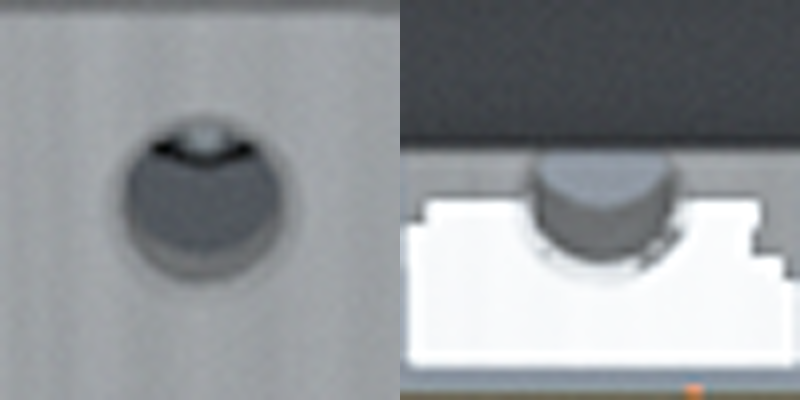

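```bash
python3 - <<'E'
from h import *
im=np.load('w4.npy',allow_pickle=True).item()
print(toworld(im,[(283.2,191.9)],.029)*1000, toworld(im,[(283,199.4)],.0442)*1000)
print(toworld(im,[(283,209.7),(283,189.3)],.0442)*1000)
E
```

```text
[[ 609.89185943 -221.77471423   29.        ]] [[ 609.78217568 -222.00685866   44.2       ]]
[[ 609.81533886 -227.19866566   44.2       ]
 [ 609.75018654 -216.99890615   44.2       ]]
```

Call:
jog_arm:
  increments:
    - {"tx":0,"ty":0,"tz":4,"wx":0,"wy":0,"wz":0,"gripper":0}
    - {"tx":0,"ty":0,"tz":8,"wx":0,"wy":0,"wz":0,"gripper":0}
    - {"tx":0,"ty":0,"tz":11,"wx":0,"wy":0,"wz":0,"gripper":0}
    - {"tx":0,"ty":0,"tz":14,"wx":0,"wy":0,"wz":0,"gripper":0}
    - {"tx":0,"ty":0,"tz":14,"wx":0,"wy":0,"wz":0,"gripper":0}

```text
time: 11.82
position: [0.6097, -0.2535, 0.0041]
tool_rot: [-2.212, -2.228, 0.001]
ft_force: [-0.7, -0.2, -0.9]
grip_width: 0.291
grip_force: 25.0
```

Call:
jog_arm:
  increments:
    - {"tx":0,"ty":0,"tz":3,"wx":0,"wy":0,"wz":0,"gripper":0}
    - {"tx":0,"ty":0,"tz":6,"wx":0,"wy":0,"wz":0,"gripper":0}
    - {"tx":0,"ty":0,"tz":9,"wx":0,"wy":0,"wz":0,"gripper":0}
    - {"tx":0,"ty":0,"tz":11,"wx":0,"wy":0,"wz":0,"gripper":0}
    - {"tx":0,"ty":0,"tz":11.5,"wx":0,"wy":0,"wz":0,"gripper":0}

```text
time: 12.23
position: [0.6101, -0.2538, -0.0067]
tool_rot: [-2.213, -2.229, 0.0]
ft_force: [-0.1, 0.3, -0.4]
grip_width: 0.29
grip_force: 25.0
```

Call:
jog_arm:
  increments:
    - {"tx":0,"ty":0,"tz":0,"wx":0,"wy":0,"wz":0,"gripper":0}
    - {"tx":0,"ty":0,"tz":0,"wx":0,"wy":0,"wz":0,"gripper":0}
    - {"tx":0,"ty":0,"tz":0,"wx":0,"wy":0,"wz":0,"gripper":0}
    - {"tx":0,"ty":0,"tz":0,"wx":0,"wy":0,"wz":0,"gripper":0}
    - {"tx":0,"ty":0,"tz":0,"wx":0,"wy":0,"wz":0,"gripper":0}

```text
time: 12.65
position: [0.6105, -0.2538, -0.0062]
tool_rot: [2.213, 2.229, 0.0]
ft_force: [0.8, -0.4, -0.8]
grip_width: 0.292
grip_force: 25.0
```

Call:
jog_arm:
  increments:
    - {"tx":0,"ty":0,"tz":0,"wx":0,"wy":0,"wz":0,"gripper":0.45}
    - {"tx":0,"ty":0,"tz":0,"wx":0,"wy":0,"wz":0,"gripper":0.45}
    - {"tx":0,"ty":0,"tz":0,"wx":0,"wy":0,"wz":0,"gripper":0.45}
    - {"tx":0,"ty":0,"tz":-10,"wx":0,"wy":0,"wz":0,"gripper":0.45}
    - {"tx":0,"ty":0,"tz":-30,"wx":0,"wy":0,"wz":0,"gripper":0.45}

```text
time: 13.07
position: [0.6084, -0.253, 0.022]
tool_rot: [-2.211, -2.226, 0.004]
ft_force: [-0.2, 0.2, 0.3]
grip_width: 0.439
grip_force: 0.0
```

Call:
jog_arm:
  increments:
    - {"tx":0,"ty":0,"tz":-30,"wx":0,"wy":0,"wz":0,"gripper":0.8}
    - {"tx":-30,"ty":-20,"tz":-50,"wx":0,"wy":0,"wz":0,"gripper":0.8}
    - {"tx":-60,"ty":-40,"tz":-50,"wx":0,"wy":0,"wz":0,"gripper":0.8}
    - {"tx":-90,"ty":-60,"tz":-50,"wx":0,"wy":0,"wz":0,"gripper":0.8}
    - {"tx":-120,"ty":-80,"tz":-50,"wx":0,"wy":0,"wz":0,"gripper":0.8}

```text
time: 13.48
position: [0.5309, -0.3758, 0.0755]
tool_rot: [2.211, 2.229, 0.001]
ft_force: [0.2, -1.1, -0.1]
grip_width: 0.738
grip_force: 0.0
```

```bash
python3 to.py 450 -357 60 0.0; python3 - <<'E'
from h import *
im=np.load('w3.npy',allow_pickle=True).item()
hsv=cv2.cvtColor(im['color'],cv2.COLOR_BGR2HSV)
m=cv2.inRange(hsv,np.array((0,0,175)),np.array((180,25,255))); m[:,:60]=0
m=cv2.morphologyEx(m,cv2.MORPH_CLOSE,np.ones((7,7)))
for c in cv2.findContours(m,cv2.RETR_EXTERNAL,cv2.CHAIN_APPROX_NONE)[0]:
    x,y,w,h=cv2.boundingRect(c)
    if cv2.contourArea(c)>100 and x<130 and 170<y<260:
        print(x,y,w,h); W=toworld(im,c[:,0],.018)[:,:2]*1000; print(cv2.minAreaRect(W.astype(np.float32)))
i=vision.get_image('wrist'); np.save('w5.npy',i,allow_pickle=True)
cv2.imwrite('pics/w5.png',i['color'])
for n in ['scene','top']:
    s=vision.get_image(n)
    for t in ['heat_sink','long_plate']:
        for d in vision.spot_in(n,t)[:2]:
            b=d['bbox']; print(n,t,round(d['conf'],2),np.round(toworld(s,[(b[0]+b[2])/2,(b[1]+b[3])/2],.012)[0]*1000))
E
```

```text
pos [ 530.9 -375.8   75.5] yaw 0.0078 t 13.48 j [ 0.05  0.48  0.69  1.62 -0.32  1.16  0.82] F [ 0.2 -1.1 -0.1] grip 0.7379885249748704 0.0
d [ 19.5 -80.8  15.3] w [0.002 0.001 0.008]
scene heat_sink 0.53 [ 450. -356.   12.]
scene long_plate 0.58 [ 602. -233.   12.]
top long_plate 0.66 [ 609. -258.   12.]
```

View pics/w5.png

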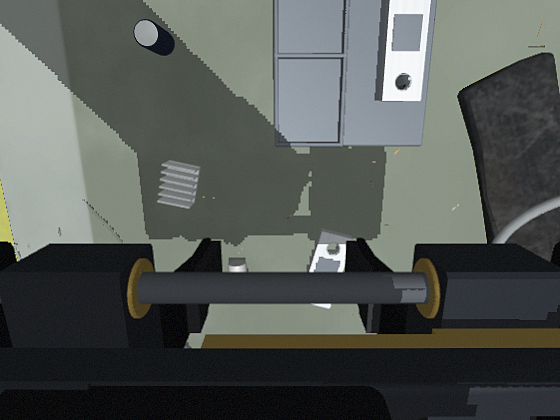

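```bash
python3 - <<'E'
from h import *
im=np.load('w5.npy',allow_pickle=True).item()
c=toworld(im,[(165,160),(200,166),(157,203),(193,208)],.018)[:,:2]*1000; print(np.round(c,1),c.mean(0),np.linalg.norm(c[1]-c[0]),np.linalg.norm(c[2]-c[0]))
print([np.arctan2(*(c[j]-c[i])[::-1]) for i,j in ((0,1),(2,3))])
g=cv2.cvtColor(im['color'],cv2.COLOR_BGR2GRAY)[150:220,145:215]
ls=cv2.HoughLinesP(cv2.Canny(g,40,110),1,np.pi/360,15,minLineLength=20,maxLineGap=4)[:,0]
for l in ls:
    w=toworld(im,[(l[0]+145,l[1]+150),(l[2]+145,l[3]+150)],.018); print(l,round(np.arctan2(w[1,1]-w[0,1],w[1,0]-w[0,0]),3))
E
python3 to.py 450 -357 -11 -0.17
```

```text
[[ 446.1 -336.4]
 [ 470.8 -340.6]
 [ 437.5 -368.2]
 [ 463.8 -371.9]] [ 454.56088084 -354.26586468] 25.068708630215877 32.93209122658434
[np.float64(-0.16599934329970314), np.float64(-0.1380697723557795)]
[14 30 50 38] -0.22
[13 45 49 52] -0.194
[13 43 49 50] -0.194
[16 23 51 31] -0.225
[14 35 50 43] -0.221
[23 18 53 24] -0.196
[15 28 51 36] -0.22
[17 21 52 28] -0.196
[16 14 54 21] -0.179
[14 38 50 45] -0.193
[22 10 55 16] -0.176
[12 52 44 58] -0.188
[12 50 45 57] -0.213
[13 49 45 56] -0.22
[50 47 53 18] 1.41
pos [ 532.6 -372.7   73.8] yaw 0.0095 t 13.83 j [ 0.04  0.48  0.69  1.62 -0.33  1.16  0.82] F [0.1 0.5 0.2] grip 0.7977586302724412 0.0
d [ 16.4 -82.5  84.8] w [ 0.001 -0.001  0.179]
```

Call:
jog_arm:
  increments:
    - {"tx":5,"ty":-27,"tz":4,"wx":0,"wy":0,"wz":0.07,"gripper":0.8}
    - {"tx":10,"ty":-54,"tz":10,"wx":0,"wy":0,"wz":0.14,"gripper":0.8}
    - {"tx":18,"ty":-80.4,"tz":14,"wx":0,"wy":0,"wz":0.2,"gripper":0.8}
    - {"tx":18,"ty":-80.4,"tz":14,"wx":0,"wy":0,"wz":0.2,"gripper":0.7}
    - {"tx":18,"ty":-80.4,"tz":14,"wx":0,"wy":0,"wz":0.2,"gripper":0.6}

```text
time: 14.25
position: [0.4505, -0.3553, 0.0595]
tool_rot: [-2.423, -1.998, -0.002]
ft_force: [0.0, 0.2, 0.2]
grip_width: 0.721
grip_force: 0.0
```

Call:
jog_arm:
  increments:
    - {"tx":0,"ty":0,"tz":15,"wx":0,"wy":0,"wz":0,"gripper":0.6}
    - {"tx":0,"ty":0,"tz":30,"wx":0,"wy":0,"wz":0,"gripper":0.6}
    - {"tx":0,"ty":0,"tz":45,"wx":0,"wy":0,"wz":0,"gripper":0.6}
    - {"tx":0,"ty":0,"tz":55,"wx":0,"wy":0,"wz":0,"gripper":0.6}
    - {"tx":0,"ty":0,"tz":55,"wx":0,"wy":0,"wz":0,"gripper":0.6}

```text
time: 14.67
position: [0.4511, -0.3554, 0.0028]
tool_rot: [-2.42, -1.999, 0.002]
ft_force: [-0.9, 0.7, 0.3]
grip_width: 0.604
grip_force: 0.0
```

```bash
python3 to.py 452 -355.5 -10 -0.19
```

```text
pos [ 451.1 -355.4    2.8] yaw -0.1902 t 14.67 j [ 0.01  0.42  0.73  1.87 -0.34  0.98  0.7 ] F [-0.9  0.7  0.3] grip 0.6040682289784335 0.0
d [ 0.   0.9 12.8] w [-0.003 -0.001 -0.   ]
```

Call:
jog_arm:
  increments:
    - {"tx":0,"ty":0.9,"tz":6,"wx":0,"wy":0,"wz":0,"gripper":0.6}
    - {"tx":0,"ty":0.9,"tz":12.8,"wx":0,"wy":0,"wz":0,"gripper":0.6}
    - {"tx":0,"ty":0.9,"tz":12.8,"wx":0,"wy":0,"wz":0,"gripper":0.5}
    - {"tx":0,"ty":0.9,"tz":12.8,"wx":0,"wy":0,"wz":0,"gripper":0}
    - {"tx":0,"ty":0.9,"tz":12.8,"wx":0,"wy":0,"wz":0,"gripper":0}
  grip_force: 12

```text
time: 15.08
position: [0.4519, -0.3574, -0.0077]
tool_rot: [2.425, 1.997, 0.0]
ft_force: [0.5, -0.2, 0.5]
grip_width: 0.453
grip_force: 0.0
```

Call:
jog_arm:
  increments:
    - {"tx":0,"ty":0,"tz":0,"wx":0,"wy":0,"wz":0,"gripper":0}
    - {"tx":0,"ty":0,"tz":0,"wx":0,"wy":0,"wz":0,"gripper":0}
    - {"tx":0,"ty":0,"tz":0,"wx":0,"wy":0,"wz":0,"gripper":0}
    - {"tx":0,"ty":0,"tz":0,"wx":0,"wy":0,"wz":0,"gripper":0}
    - {"tx":0,"ty":0,"tz":0,"wx":0,"wy":0,"wz":0,"gripper":0}

```text
time: 15.5
position: [0.4518, -0.3573, -0.0077]
tool_rot: [2.425, 1.997, 0.001]
ft_force: [-0.5, 0.3, 2.8]
grip_width: 0.27
grip_force: 12.0
```

```bash
python3 to.py 548.3 -295.2 50 0.006
```

```text
pos [ 451.8 -357.3   -7.7] yaw -0.193 t 15.5 j [ 0.02  0.44  0.73  1.88 -0.35  0.96  0.71] F [-0.5  0.3  2.8] grip 0.2704278759612975 11.993228942155838
d [ 79.5  82.8 -57.7] w [ 0.001  0.    -0.199]
```

Call:
jog_arm:
  increments:
    - {"tx":0,"ty":0,"tz":-15,"wx":0,"wy":0,"wz":0,"gripper":0}
    - {"tx":0,"ty":0,"tz":-35,"wx":0,"wy":0,"wz":0,"gripper":0}
    - {"tx":15,"ty":15,"tz":-58,"wx":0,"wy":0,"wz":-0.06,"gripper":0}
    - {"tx":35,"ty":37,"tz":-58,"wx":0,"wy":0,"wz":-0.12,"gripper":0}
    - {"tx":58,"ty":61,"tz":-58,"wx":0,"wy":0,"wz":-0.199,"gripper":0}

```text
time: 15.92
position: [0.5233, -0.3135, 0.0519]
tool_rot: [2.213, 2.225, 0.002]
ft_force: [0.0, -0.5, -0.3]
grip_width: 0.274
grip_force: 12.0
```

```bash
python3 to.py 548.3 -295.2 20 0.006
```

```text
pos [ 523.3 -313.5   51.9] yaw 0.0055 t 15.92 j [-0.06  0.41  0.69  1.75 -0.29  1.08  0.73] F [ 0.  -0.5 -0.3] grip 0.2736039577850748 11.992280781269073
d [18.2 25.  32. ] w [ 0.003  0.001 -0.001]
```

Call:
jog_arm:
  increments:
    - {"tx":9,"ty":12,"tz":0,"wx":0,"wy":0,"wz":0,"gripper":0}
    - {"tx":18,"ty":25,"tz":0,"wx":0,"wy":0,"wz":0,"gripper":0}
    - {"tx":18,"ty":25,"tz":20,"wx":0,"wy":0,"wz":0,"gripper":0}
    - {"tx":18,"ty":25,"tz":38,"wx":0,"wy":0,"wz":0,"gripper":0}
    - {"tx":18,"ty":25,"tz":45,"wx":0,"wy":0,"wz":0,"gripper":0}

```text
time: 16.33
position: [0.5451, -0.2932, 0.0021]
tool_rot: [-2.214, -2.223, 0.004]
ft_force: [-1.0, 0.4, -0.8]
grip_width: 0.271
grip_force: 12.0
```

Call:
jog_arm:
  increments:
    - {"tx":0,"ty":0,"tz":0,"wx":0,"wy":0,"wz":0,"gripper":0}
    - {"tx":0,"ty":0,"tz":0,"wx":0,"wy":0,"wz":0,"gripper":0}
    - {"tx":0,"ty":0,"tz":0,"wx":0,"wy":0,"wz":0,"gripper":0}
    - {"tx":0,"ty":0,"tz":0,"wx":0,"wy":0,"wz":0,"gripper":0}
    - {"tx":0,"ty":0,"tz":0,"wx":0,"wy":0,"wz":0,"gripper":0}

```text
time: 16.75
position: [0.548, -0.2943, 0.0059]
tool_rot: [2.214, 2.226, 0.001]
ft_force: [-0.8, -0.4, -0.2]
grip_width: 0.267
grip_force: 12.0
```

```bash
python3 to.py 548.3 -295.2 -3.5 0.006
```

```text
pos [ 548.  -294.3    5.9] yaw 0.0055 t 16.75 j [-0.07  0.49  0.65  1.75 -0.34  1.02  0.72] F [-0.8 -0.4 -0.2] grip 0.26683746272810693 11.993236541748047
d [-0.9  0.3  9.4] w [ 0.002  0.    -0.001]
```

Down 9.4, release, lift.

Call:
jog_arm:
  increments:
    - {"tx":-0.9,"ty":0.3,"tz":4,"wx":0,"wy":0,"wz":0,"gripper":0}
    - {"tx":-0.9,"ty":0.3,"tz":7,"wx":0,"wy":0,"wz":0,"gripper":0}
    - {"tx":-0.9,"ty":0.3,"tz":9.4,"wx":0,"wy":0,"wz":0,"gripper":0}
    - {"tx":-0.9,"ty":0.3,"tz":9.4,"wx":0,"wy":0,"wz":0,"gripper":0}
    - {"tx":-0.9,"ty":0.3,"tz":9.4,"wx":0,"wy":0,"wz":0,"gripper":0}

```text
time: 17.17
position: [0.5479, -0.2948, -0.0042]
tool_rot: [2.215, 2.228, 0.0]
ft_force: [-2.0, 0.2, 3.6]
grip_width: 0.273
grip_force: 12.0
```

Call:
jog_arm:
  increments:
    - {"tx":0,"ty":0,"tz":0,"wx":0,"wy":0,"wz":0,"gripper":0}
    - {"tx":0,"ty":0,"tz":0,"wx":0,"wy":0,"wz":0,"gripper":0}
    - {"tx":0,"ty":0,"tz":0,"wx":0,"wy":0,"wz":0,"gripper":0.4}
    - {"tx":0,"ty":0,"tz":0,"wx":0,"wy":0,"wz":0,"gripper":0.4}
    - {"tx":0,"ty":0,"tz":0,"wx":0,"wy":0,"wz":0,"gripper":0.4}

```text
time: 17.58
position: [0.5476, -0.2944, -0.005]
tool_rot: [-2.214, -2.228, 0.0]
ft_force: [-0.1, -0.6, 0.2]
grip_width: 0.38
grip_force: 0.0
```

Call:
jog_arm:
  increments:
    - {"tx":0,"ty":0,"tz":-10,"wx":0,"wy":0,"wz":0,"gripper":0.4}
    - {"tx":0,"ty":0,"tz":-35,"wx":0,"wy":0,"wz":0,"gripper":0.4}
    - {"tx":0,"ty":0,"tz":-70,"wx":0,"wy":0,"wz":0,"gripper":0.7}
    - {"tx":0,"ty":0,"tz":-80,"wx":0,"wy":0,"wz":0,"gripper":0.8}
    - {"tx":0,"ty":0,"tz":-80,"wx":0,"wy":0,"wz":0,"gripper":0.8}

```text
time: 18.0
position: [0.5502, -0.2963, 0.0798]
tool_rot: [2.21, 2.223, 0.005]
ft_force: [-0.7, 0.1, 0.5]
grip_width: 0.546
grip_force: 0.0
```

```bash
python3 to.py 450 -170 80 -0.1
```

```text
pos [ 550.2 -296.3   79.8] yaw 0.0058 t 18.0 j [-0.1   0.41  0.69  1.69 -0.28  1.14  0.67] F [-0.7  0.1  0.5] grip 0.5458870553972787 0.0
d [126.8 -99.5  -1.2] w [0.007 0.002 0.106]
```

Call:
jog_arm:
  increments:
    - {"tx":31,"ty":-17,"tz":0,"wx":0,"wy":0,"wz":-0.06,"gripper":0.8}
    - {"tx":62,"ty":-34,"tz":0,"wx":0,"wy":0,"wz":-0.12,"gripper":0.8}
    - {"tx":93,"ty":-51,"tz":0,"wx":0,"wy":0,"wz":-0.18,"gripper":0.8}
    - {"tx":124,"ty":-68,"tz":0,"wx":0,"wy":0,"wz":-0.23,"gripper":0.8}
    - {"tx":155,"ty":-86,"tz":0,"wx":0,"wy":0,"wz":-0.28,"gripper":0.8}

```text
time: 18.42
position: [0.4592, -0.1386, 0.0745]
tool_rot: [-1.878, -2.517, 0.001]
ft_force: [0.7, 0.6, 0.1]
grip_width: 0.792
grip_force: 0.0
```

Call:
jog_arm:
  increments:
    - {"tx":0,"ty":0,"tz":0,"wx":0,"wy":0,"wz":0,"gripper":0.8}
    - {"tx":0,"ty":0,"tz":0,"wx":0,"wy":0,"wz":0,"gripper":0.8}
    - {"tx":0,"ty":0,"tz":0,"wx":0,"wy":0,"wz":0,"gripper":0.8}
    - {"tx":0,"ty":0,"tz":0,"wx":0,"wy":0,"wz":0,"gripper":0.8}
    - {"tx":0,"ty":0,"tz":0,"wx":0,"wy":0,"wz":0,"gripper":0.8}

```text
time: 18.83
position: [0.4612, -0.1416, 0.0754]
tool_rot: [1.885, 2.513, -0.001]
ft_force: [-0.6, 0.4, -0.3]
grip_width: 0.802
grip_force: 0.0
```

```bash
python3 to.py 439 -60 0 0.29; python3 - <<'E'
from h import *
im=vision.get_image('wrist'); np.save('w6.npy',im,allow_pickle=True); cv2.imwrite('pics/w6.png',im['color'])
for d in vision.spot_in('wrist','fuse_holder')[:2]: print(d)
E
```

```text
pos [ 461.2 -141.6   75.4] yaw 0.2838 t 18.83 j [-0.36  0.07  0.63  2.03 -0.05  1.06  0.57] F [-0.6  0.4 -0.3] grip 0.8015272454244157 0.0
d [84.6  1.6 75.4] w [-0.     0.001 -0.006]
{'bbox': [272.6, 52.6, 305.8, 132.2], 'conf': 0.88}
```

View pics/w6.png

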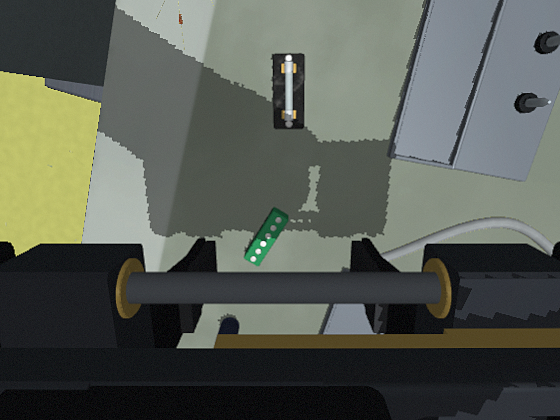

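```bash
python3 - <<'E'
from h import *
im=np.load('w6.npy',allow_pickle=True).item()
print(np.round(toworld(im,[(289,91),(273,53),(305,53),(273,128),(305,128)],.012)*1000,1))
print(blob(im,(262,240),.014,(50,80,40),(90,255,255)))
t=np.load('top.npy',allow_pickle=True).item(); print(blob(t,(270,216),.014,(50,80,40),(90,255,255)))
E
```

```text
[[440.3 -56.9  12. ]
 [423.  -36.5  12. ]
 [443.7 -30.5  12. ]
 [436.4 -84.1  12. ]
 [458.3 -77.7  12. ]]
(array([ 453.2, -164.5,   15. ,   48.6]), np.float32(-0.269))
(array([ 452.9, -166.9,   13.7,   45.2]), np.float32(-0.268))
```

Call:
jog_arm:
  increments:
    - {"tx":35,"ty":3.7,"tz":0,"wx":0,"wy":0,"wz":0,"gripper":0.6}
    - {"tx":70,"ty":3.7,"tz":0,"wx":0,"wy":0,"wz":0,"gripper":0.6}
    - {"tx":86.8,"ty":3.7,"tz":15,"wx":0,"wy":0,"wz":0,"gripper":0.6}
    - {"tx":86.8,"ty":3.7,"tz":45,"wx":0,"wy":0,"wz":0,"gripper":0.6}
    - {"tx":86.8,"ty":3.7,"tz":65,"wx":0,"wy":0,"wz":0,"gripper":0.6}

```text
time: 19.35
position: [0.4398, -0.0548, 0.0093]
tool_rot: [-1.88, -2.517, -0.001]
ft_force: [-0.0, 0.2, -0.3]
grip_width: 0.609
grip_force: 0.0
```

Call:
jog_arm:
  increments:
    - {"tx":0,"ty":0,"tz":0,"wx":0,"wy":0,"wz":0,"gripper":0.5}
    - {"tx":0,"ty":0,"tz":0,"wx":0,"wy":0,"wz":0,"gripper":0.5}
    - {"tx":0,"ty":0,"tz":0,"wx":0,"wy":0,"wz":0,"gripper":0.5}
    - {"tx":0,"ty":0,"tz":0,"wx":0,"wy":0,"wz":0,"gripper":0.5}
    - {"tx":0,"ty":0,"tz":0,"wx":0,"wy":0,"wz":0,"gripper":0.5}

```text
time: 19.77
position: [0.4412, -0.0562, 0.0117]
tool_rot: [1.882, 2.513, 0.003]
ft_force: [-0.2, 0.6, -1.0]
grip_width: 0.507
grip_force: 0.0
```

```bash
python3 to.py 440.4 -57.2 -11.5 0.286
```

```text
pos [441.2 -56.2  11.7] yaw 0.2853 t 19.77 j [-0.46  0.08  0.54  2.17 -0.05  0.91  0.4 ] F [-0.2  0.6 -1. ] grip 0.5067266833619427 0.0
d [-0.8 -1.1 23.2] w [ 0.003  0.    -0.001]
```

Call:
jog_arm:
  increments:
    - {"tx":-0.8,"ty":-1.1,"tz":10,"wx":0,"wy":0,"wz":0,"gripper":0.5}
    - {"tx":-0.8,"ty":-1.1,"tz":20,"wx":0,"wy":0,"wz":0,"gripper":0.5}
    - {"tx":-0.8,"ty":-1.1,"tz":23.2,"wx":0,"wy":0,"wz":0,"gripper":0.45}
    - {"tx":-0.8,"ty":-1.1,"tz":23.2,"wx":0,"wy":0,"wz":0,"gripper":0.45}
    - {"tx":-0.8,"ty":-1.1,"tz":23.2,"wx":0,"wy":0,"wz":0,"gripper":0.45}

```text
time: 20.18
position: [0.4385, -0.0571, -0.0133]
tool_rot: [-1.882, -2.515, 0.002]
ft_force: [1.0, -0.0, 0.4]
grip_width: 0.455
grip_force: 0.0
```

```bash
python3 to.py 440.4 -57.2 -11.5 0.286
```

```text
pos [438.5 -57.1 -13.3] yaw 0.2859 t 20.18 j [-0.45  0.12  0.54  2.19 -0.08  0.85  0.43] F [ 1.  -0.   0.4] grip 0.4553840952556726 0.0
d [-0.7  1.8 -1.8] w [-0.001 -0.    -0.   ]
```

Call:
jog_arm:
  increments:
    - {"tx":0,"ty":0,"tz":0,"wx":0,"wy":0,"wz":0,"gripper":0.45}
    - {"tx":0,"ty":0,"tz":0,"wx":0,"wy":0,"wz":0,"gripper":0}
    - {"tx":0,"ty":0,"tz":0,"wx":0,"wy":0,"wz":0,"gripper":0}
    - {"tx":0,"ty":0,"tz":0,"wx":0,"wy":0,"wz":0,"gripper":0}
    - {"tx":0,"ty":0,"tz":0,"wx":0,"wy":0,"wz":0,"gripper":0}

```text
time: 20.6
position: [0.4393, -0.0569, -0.0125]
tool_rot: [1.882, 2.515, 0.001]
ft_force: [-0.1, -0.0, 0.6]
grip_width: 0.248
grip_force: 12.0
```

Call:
jog_arm:
  increments:
    - {"tx":0,"ty":0,"tz":0,"wx":0,"wy":0,"wz":0,"gripper":0}
    - {"tx":0,"ty":0,"tz":-10,"wx":0,"wy":0,"wz":0,"gripper":0}
    - {"tx":0,"ty":0,"tz":-30,"wx":0,"wy":0,"wz":0,"gripper":0}
    - {"tx":0,"ty":0,"tz":-60,"wx":0,"wy":0,"wz":0,"gripper":0}
    - {"tx":0,"ty":0,"tz":-70,"wx":0,"wy":0,"wz":0,"gripper":0}

```text
time: 21.02
position: [0.4412, -0.0573, 0.061]
tool_rot: [1.881, 2.512, 0.005]
ft_force: [1.6, -0.6, 0.1]
grip_width: 0.255
grip_force: 12.0
```

```bash
python3 to.py 548.0 -221.5 55 0.006
```

```text
pos [441.2 -57.3  61. ] yaw 0.2855 t 21.02 j [-0.47 -0.01  0.54  2.13  0.    1.02  0.36] F [ 1.6 -0.6  0.1] grip 0.2553918357575818 11.999798119068146
d [-187.6   56.2    6.5] w [0.005 0.    0.279]
```

Call:
jog_arm:
  increments:
    - {"tx":-38,"ty":11,"tz":0,"wx":0,"wy":0,"wz":0.05,"gripper":0}
    - {"tx":-76,"ty":22,"tz":0,"wx":0,"wy":0,"wz":0.11,"gripper":0}
    - {"tx":-114,"ty":34,"tz":0,"wx":0,"wy":0,"wz":0.17,"gripper":0}
    - {"tx":-152,"ty":45,"tz":0,"wx":0,"wy":0,"wz":0.22,"gripper":0}
    - {"tx":-187.6,"ty":56.2,"tz":0,"wx":0,"wy":0,"wz":0.279,"gripper":0}

```text
time: 21.43
position: [0.547, -0.2227, 0.0578]
tool_rot: [2.215, 2.227, 0.001]
ft_force: [0.3, 0.0, 0.5]
grip_width: 0.253
grip_force: 12.0
```

Call:
jog_arm:
  increments:
    - {"tx":0,"ty":0,"tz":10,"wx":0,"wy":0,"wz":0,"gripper":0}
    - {"tx":0,"ty":0,"tz":25,"wx":0,"wy":0,"wz":0,"gripper":0}
    - {"tx":0,"ty":0,"tz":40,"wx":0,"wy":0,"wz":0,"gripper":0}
    - {"tx":0,"ty":0,"tz":45,"wx":0,"wy":0,"wz":0,"gripper":0}
    - {"tx":0,"ty":0,"tz":45,"wx":0,"wy":0,"wz":0,"gripper":0}

```text
time: 21.85
position: [0.5445, -0.2203, 0.0109]
tool_rot: [-2.211, -2.228, 0.002]
ft_force: [0.3, 0.1, -0.7]
grip_width: 0.255
grip_force: 12.0
```

```bash
python3 to.py 547.8 -221.7 -8 0.006
```

```text
pos [ 544.5 -220.3   10.9] yaw 0.0073 t 21.85 j [-0.2   0.42  0.65  1.83 -0.3   1.    0.58] F [ 0.3  0.1 -0.7] grip 0.25486487840922273 12.000003308057785
d [-1.4  3.3 18.9] w [-0.003 -0.001  0.001]
```

Call:
jog_arm:
  increments:
    - {"tx":-1.4,"ty":2,"tz":5,"wx":0,"wy":0,"wz":0,"gripper":0}
    - {"tx":-1.4,"ty":2,"tz":10,"wx":0,"wy":0,"wz":0,"gripper":0}
    - {"tx":-1.4,"ty":2,"tz":15,"wx":0,"wy":0,"wz":0,"gripper":0}
    - {"tx":-1.4,"ty":2,"tz":18,"wx":0,"wy":0,"wz":0,"gripper":0}
    - {"tx":-1.4,"ty":2,"tz":18,"wx":0,"wy":0,"wz":0,"gripper":0}

```text
time: 22.27
position: [0.5475, -0.2221, -0.0063]
tool_rot: [-2.213, -2.229, 0.001]
ft_force: [-0.6, 0.6, -0.1]
grip_width: 0.246
grip_force: 12.0
```

Call:
jog_arm:
  increments:
    - {"tx":0,"ty":0,"tz":0,"wx":0,"wy":0,"wz":0,"gripper":0}
    - {"tx":0,"ty":0,"tz":0,"wx":0,"wy":0,"wz":0,"gripper":0}
    - {"tx":0,"ty":0,"tz":0,"wx":0,"wy":0,"wz":0,"gripper":0}
    - {"tx":0,"ty":0,"tz":0,"wx":0,"wy":0,"wz":0,"gripper":0}
    - {"tx":0,"ty":0,"tz":0,"wx":0,"wy":0,"wz":0,"gripper":0}

```text
time: 22.68
position: [0.5481, -0.2225, -0.0055]
tool_rot: [2.213, 2.229, 0.0]
ft_force: [-0.5, 0.1, -1.6]
grip_width: 0.245
grip_force: 12.0
```

```bash
python3 to.py 547.8 -221.7 -8 0.006
```

```text
pos [ 548.1 -222.5   -5.5] yaw 0.0071 t 22.68 j [-0.19  0.45  0.64  1.83 -0.32  0.97  0.6 ] F [-0.5  0.1 -1.6] grip 0.24494448896900753 12.000030130147934
d [ 0.8 -0.3  2.5] w [ 0.    -0.     0.001]
```

Lower 2.5, release, lift; then head toward a view of the short plate.

Call:
jog_arm:
  increments:
    - {"tx":0.8,"ty":0,"tz":1.2,"wx":0,"wy":0,"wz":0,"gripper":0}
    - {"tx":0.8,"ty":0,"tz":2.5,"wx":0,"wy":0,"wz":0,"gripper":0}
    - {"tx":0.8,"ty":0,"tz":2.5,"wx":0,"wy":0,"wz":0,"gripper":0}
    - {"tx":0.8,"ty":0,"tz":2.5,"wx":0,"wy":0,"wz":0,"gripper":0}
    - {"tx":0.8,"ty":0,"tz":2.5,"wx":0,"wy":0,"wz":0,"gripper":0}

```text
time: 23.1
position: [0.5478, -0.2217, -0.0083]
tool_rot: [-2.214, -2.229, 0.0]
ft_force: [-0.2, -0.2, -0.3]
grip_width: 0.25
grip_force: 12.0
```

Call:
jog_arm:
  increments:
    - {"tx":0,"ty":0,"tz":0,"wx":0,"wy":0,"wz":0,"gripper":0.36}
    - {"tx":0,"ty":0,"tz":0,"wx":0,"wy":0,"wz":0,"gripper":0.36}
    - {"tx":0,"ty":0,"tz":0,"wx":0,"wy":0,"wz":0,"gripper":0.36}
    - {"tx":0,"ty":0,"tz":-5,"wx":0,"wy":0,"wz":0,"gripper":0.36}
    - {"tx":0,"ty":0,"tz":-20,"wx":0,"wy":0,"wz":0,"gripper":0.36}

```text
time: 23.52
position: [0.5462, -0.221, 0.0103]
tool_rot: [-2.211, -2.227, 0.003]
ft_force: [-1.1, 0.6, -0.5]
grip_width: 0.36
grip_force: 0.0
```

Call:
jog_arm:
  increments:
    - {"tx":0,"ty":0,"tz":-35,"wx":0,"wy":0,"wz":0,"gripper":0.5}
    - {"tx":0,"ty":0,"tz":-70,"wx":0,"wy":0,"wz":0,"gripper":0.8}
    - {"tx":-40,"ty":0,"tz":-70,"wx":0,"wy":0,"wz":0,"gripper":0.8}
    - {"tx":-80,"ty":0,"tz":-70,"wx":0,"wy":0,"wz":0,"gripper":0.8}
    - {"tx":-120,"ty":5,"tz":-70,"wx":0,"wy":0,"wz":0,"gripper":0.8}

```text
time: 23.93
position: [0.5544, -0.3423, 0.0836]
tool_rot: [2.21, 2.231, 0.003]
ft_force: [0.3, -0.7, 0.3]
grip_width: 0.656
grip_force: 0.0
```

```bash
python3 to.py 565.5 -428 60 -0.261; python3 - <<'E'
from h import *
im=vision.get_image('wrist'); np.save('w7.npy',im,allow_pickle=True); cv2.imwrite('pics/w7.png',im['color'])
E
```

```text
pos [ 554.4 -342.3   83.6] yaw 0.0095 t 23.93 j [-0.02  0.47  0.7   1.61 -0.32  1.18  0.76] F [ 0.3 -0.7  0.3] grip 0.6558071962620919 0.0
d [-85.8  10.3  23.6] w [ 0.002 -0.     0.271]
```

View pics/w7.png

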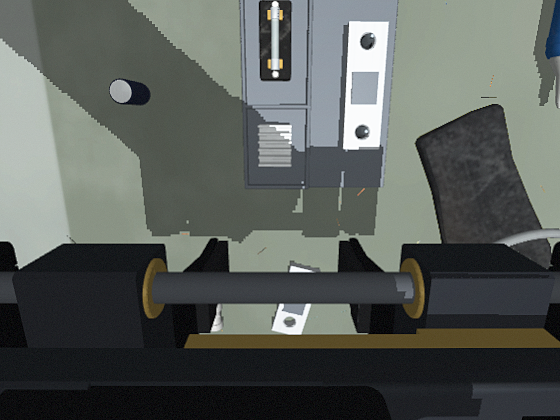

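Call:
jog_arm:
  increments:
    - {"tx":-35,"ty":4,"tz":0,"wx":0,"wy":0,"wz":0.1,"gripper":0.55}
    - {"tx":-70,"ty":8,"tz":5,"wx":0,"wy":0,"wz":0.2,"gripper":0.55}
    - {"tx":-85.8,"ty":10.3,"tz":20,"wx":0,"wy":0,"wz":0.271,"gripper":0.55}
    - {"tx":-85.8,"ty":10.3,"tz":50,"wx":0,"wy":0,"wz":0.271,"gripper":0.55}
    - {"tx":-85.8,"ty":10.3,"tz":65,"wx":0,"wy":0,"wz":0.271,"gripper":0.55}

```text
time: 24.4
position: [0.5628, -0.4281, 0.0141]
tool_rot: [-2.495, -1.905, 0.003]
ft_force: [-0.3, 1.3, -0.4]
grip_width: 0.565
grip_force: 0.0
```

Call:
jog_arm:
  increments:
    - {"tx":0,"ty":0,"tz":0,"wx":0,"wy":0,"wz":0,"gripper":0.5}
    - {"tx":0,"ty":0,"tz":0,"wx":0,"wy":0,"wz":0,"gripper":0.5}
    - {"tx":0,"ty":0,"tz":0,"wx":0,"wy":0,"wz":0,"gripper":0.5}
    - {"tx":0,"ty":0,"tz":0,"wx":0,"wy":0,"wz":0,"gripper":0.5}
    - {"tx":0,"ty":0,"tz":0,"wx":0,"wy":0,"wz":0,"gripper":0.5}

```text
time: 24.82
position: [0.5659, -0.4274, 0.0187]
tool_rot: [2.492, 1.91, 0.002]
ft_force: [-0.3, 1.3, 0.8]
grip_width: 0.499
grip_force: 0.0
```

```bash
python3 to.py 565.5 -428 -16.5 -0.261; python3 - <<'E'
from h import *
a=np.load('w7.npy',allow_pickle=True).item(); print(toworld(a,[(290,321.5)],.008)*1000)
im=vision.get_image('wrist'); np.save('w8.npy',im,allow_pickle=True)
g=cv2.cvtColor(im['color'],cv2.COLOR_BGR2GRAY)
# plate visible portion near top: rows, extents
hsv=cv2.cvtColor(im['color'],cv2.COLOR_BGR2HSV)
for r in range(150,262,8):
    m=np.where((hsv[r,200:370,1]<22)&(g[r,200:370]>135))[0]+200; print(r,m.min() if len(m) else None,m.max() if len(m) else None,len(m))
E
```

```text
pos [ 565.9 -427.4   18.7] yaw -0.263 t 24.82 j [ 0.12  0.67  0.71  1.5  -0.46  1.14  0.65] F [-0.3  1.3  0.8] grip 0.4988165676006431 0.0
d [-0.7 -0.3 35.2] w [ 0.003  0.    -0.002]
[[ 561.10992783 -446.49212436    8.        ]]
150 268 365 8
158 284 334 12
166 290 300 4
174 None None 0
182 None None 0
190 261 304 44
198 261 304 28
206 261 363 28
214 262 304 43
222 262 353 13
230 262 359 14
238 262 356 13
246 262 355 13
254 263 304 42
```

Call:
jog_arm:
  increments:
    - {"tx":0,"ty":0,"tz":10,"wx":0,"wy":0,"wz":0,"gripper":0.5}
    - {"tx":0,"ty":0,"tz":20,"wx":0,"wy":0,"wz":0,"gripper":0.5}
    - {"tx":0,"ty":0,"tz":28,"wx":0,"wy":0,"wz":0,"gripper":0.5}
    - {"tx":0,"ty":0,"tz":33,"wx":0,"wy":0,"wz":0,"gripper":0.5}
    - {"tx":0,"ty":0,"tz":34,"wx":0,"wy":0,"wz":0,"gripper":0.5}

```text
time: 25.28
position: [0.5636, -0.4264, -0.0195]
tool_rot: [-2.492, -1.908, 0.002]
ft_force: [-0.2, 0.6, 0.2]
grip_width: 0.5
grip_force: 0.0
```

Call:
jog_arm:
  increments:
    - {"tx":0,"ty":0,"tz":0,"wx":0,"wy":0,"wz":0,"gripper":0.4}
    - {"tx":0,"ty":0,"tz":0,"wx":0,"wy":0,"wz":0,"gripper":0}
    - {"tx":0,"ty":0,"tz":0,"wx":0,"wy":0,"wz":0,"gripper":0}
    - {"tx":0,"ty":0,"tz":0,"wx":0,"wy":0,"wz":0,"gripper":0}
    - {"tx":0,"ty":0,"tz":0,"wx":0,"wy":0,"wz":0,"gripper":0}
  grip_force: 25

```text
time: 25.7
position: [0.565, -0.4277, -0.0167]
tool_rot: [2.494, 1.909, 0.001]
ft_force: [-0.7, -0.8, 0.6]
grip_width: 0.291
grip_force: 25.0
```

Call:
jog_arm:
  increments:
    - {"tx":0,"ty":0,"tz":0,"wx":0,"wy":0,"wz":0,"gripper":0}
    - {"tx":0,"ty":0,"tz":0,"wx":0,"wy":0,"wz":0,"gripper":0}
    - {"tx":0,"ty":0,"tz":0,"wx":0,"wy":0,"wz":0,"gripper":0}
    - {"tx":0,"ty":0,"tz":0,"wx":0,"wy":0,"wz":0,"gripper":0}
    - {"tx":0,"ty":0,"tz":0,"wx":0,"wy":0,"wz":0,"gripper":0}

```text
time: 26.12
position: [0.5649, -0.4277, -0.0167]
tool_rot: [2.494, 1.909, 0.0]
ft_force: [-0.8, -0.3, 2.4]
grip_width: 0.295
grip_force: 25.0
```

Call:
jog_arm:
  increments:
    - {"tx":0,"ty":0,"tz":-15,"wx":0,"wy":0,"wz":0,"gripper":0}
    - {"tx":0,"ty":0,"tz":-40,"wx":0,"wy":0,"wz":0,"gripper":0}
    - {"tx":0,"ty":0,"tz":-70,"wx":0,"wy":0,"wz":0,"gripper":0}
    - {"tx":0,"ty":0,"tz":-100,"wx":0,"wy":0,"wz":0,"gripper":0}
    - {"tx":0,"ty":0,"tz":-100,"wx":0,"wy":0,"wz":0,"gripper":0}

```text
time: 26.53
position: [0.5673, -0.4303, 0.0906]
tool_rot: [2.487, 1.904, 0.005]
ft_force: [-0.1, -0.7, 0.3]
grip_width: 0.293
grip_force: 25.0
```

Call:
jog_arm:
  increments:
    - {"tx":33,"ty":-4,"tz":0,"wx":0,"wy":0,"wz":0,"gripper":0}
    - {"tx":66,"ty":-8,"tz":0,"wx":0,"wy":0,"wz":0,"gripper":0}
    - {"tx":99,"ty":-12,"tz":0,"wx":0,"wy":0,"wz":0,"gripper":0}
    - {"tx":132,"ty":-16,"tz":0,"wx":0,"wy":0,"wz":0,"gripper":0}
    - {"tx":164,"ty":-19,"tz":0,"wx":0,"wy":0,"wz":0,"gripper":0}

```text
time: 26.95
position: [0.5889, -0.2621, 0.0832]
tool_rot: [-2.494, -1.909, -0.001]
ft_force: [0.4, -0.0, -0.6]
grip_width: 0.291
grip_force: 25.0
```

Call:
jog_arm:
  increments:
    - {"tx":33,"ty":-4,"tz":0,"wx":0,"wy":0,"wz":-0.07,"gripper":0}
    - {"tx":66,"ty":-8,"tz":0,"wx":0,"wy":0,"wz":-0.14,"gripper":0}
    - {"tx":99,"ty":-12,"tz":0,"wx":0,"wy":0,"wz":-0.21,"gripper":0}
    - {"tx":132,"ty":-16,"tz":0,"wx":0,"wy":0,"wz":-0.29,"gripper":0}
    - {"tx":164,"ty":-19,"tz":0,"wx":0,"wy":0,"wz":-0.368,"gripper":0}

```text
time: 27.37
position: [0.6132, -0.0988, 0.0834]
tool_rot: [-2.098, -2.338, -0.001]
ft_force: [0.6, -0.2, 0.2]
grip_width: 0.291
grip_force: 25.0
```

Call:
jog_arm:
  increments:
    - {"tx":0,"ty":0,"tz":0,"wx":0,"wy":0,"wz":0,"gripper":0}
    - {"tx":0,"ty":0,"tz":0,"wx":0,"wy":0,"wz":0,"gripper":0}
    - {"tx":0,"ty":0,"tz":0,"wx":0,"wy":0,"wz":0,"gripper":0}
    - {"tx":0,"ty":0,"tz":0,"wx":0,"wy":0,"wz":0,"gripper":0}
    - {"tx":0,"ty":0,"tz":0,"wx":0,"wy":0,"wz":0,"gripper":0}

```text
time: 27.78
position: [0.6131, -0.1029, 0.083]
tool_rot: [2.106, 2.33, -0.001]
ft_force: [-0.0, -0.2, -0.4]
grip_width: 0.29
grip_force: 25.0
```

```bash
python3 to.py 613 -101 85 0.105; python3 - <<'E'
from h import *
im=vision.get_image('wrist'); np.save('w9.npy',im,allow_pickle=True); np.save('s9.npy',ctrl.get_state(),allow_pickle=True)
c=im['color'][0:330,60:500]; cv2.imwrite('pics/w9.png',cv2.resize(c,(800,600),interpolation=cv2.INTER_CUBIC))
print(proj(im,[[.6035-.105*y,-.003+y,.029] for y in (.02,-.02)]))
E
```

```text
pos [ 613.1 -102.9   83. ] yaw 0.1008 t 27.78 j [-0.4   0.4   0.65  1.69 -0.26  1.15  0.42] F [-0.  -0.2 -0.4] grip 0.2904782042001022 24.99975711107254
d [ 1.9  0.1 -2. ] w [-0.     0.001 -0.004]
[[284.33476876  35.30533931]
 [284.53829443 100.83756893]]
```

View pics/w9.png

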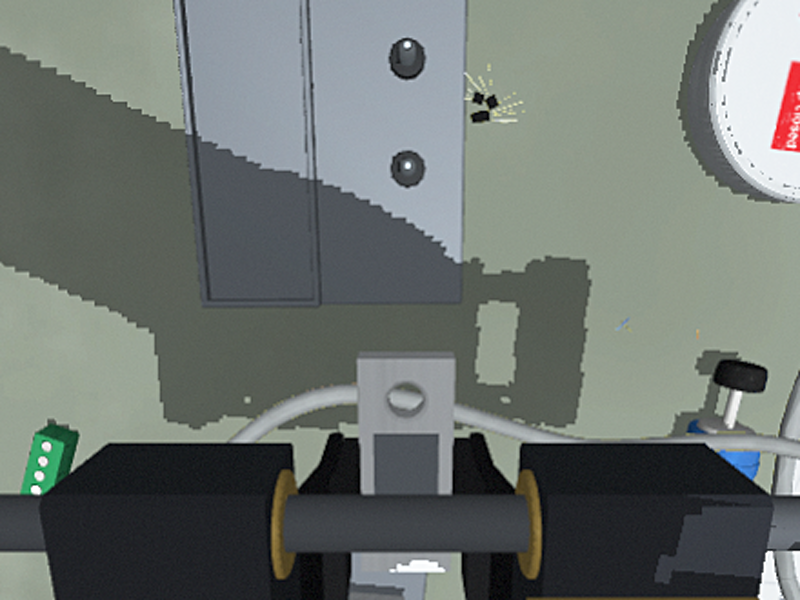

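```bash
cat > pins.py <<'E'
from h import *
im=np.load('w9.npy',allow_pickle=True).item(); s=np.load('s9.npy',allow_pickle=True).item(); print(s['position'])
g=cv2.cvtColor(im['color'],cv2.COLOR_BGR2GRAY); f=lambda u,v:(60+u/1.818,v/1.818)
for u,v in [(407,57),(407,168)]:
    x,y=map(int,f(u,v)); r=g[y-17:y+18,x-15:x+16]; m=(r<85).astype(np.uint8)
    n,l,st,c=cv2.connectedComponentsWithStats(m); i=1+np.argmax(st[1:,4]); L,T,W,H,A=st[i]; L+=x-15;T+=y-17; print('box',L,T,L+W-1,T+H-1,A)
    lo=toworld(im,[(L+(W-1)/2,T+H-.5)],.010)[0]*1000; wx=toworld(im,[(L-.5,T+H-9),(L+W-.5,T+H-9)],.010)*1000
    print(' collar',lo+[-.7,7,0],wx.mean(0))
    q=r[6:-6,10:-10]; w=np.clip(q.astype(float)-110,0,None); w[(np.indices(q.shape)[0]+6)>(H+T-y+17-6)]=0
    yy,xx=np.indices(q.shape); print(' tip',(xx*w).sum()/w.sum()+10+x-15,(yy*w).sum()/w.sum()+6+y-17,toworld(im,[((xx*w).sum()/w.sum()+10+x-15,(yy*w).sum()/w.sum()+6+y-17)],.029)[0]*1000)
x,y=map(int,f(405,398)); zt=s['position'][2]+.0247
for t in (115,125,135):
    r=(g[y-12:y+13,x-14:x+15]<t).astype(np.uint8); print(t,[''.join('#' if k else '.' for k in row) for row in r][::1] if t==125 else '')
# plate far edge
col=g[:, x-18]; print('far edge', col[185:205].tolist())
print('px->', np.round(toworld(im,[(x,y),f(405,356)],zt)*1000,1),x,y)
E
python3 pins.py
```

```text
[ 0.61316845 -0.10262409  0.08295009]
box 274 21 293 43 273
 collar [600.33044126  22.59359373  10.        ] [600.48735858  20.97551379  10.        ]
 tip 283.2111299915038 22.717926932880204 [599.9504233   24.20411822  29.        ]
box 275 83 293 102 229
 collar [604.64565526 -16.54774894  10.        ] [604.75296994 -17.69703387  10.        ]
 tip 283.277057793345 86.04098073555167 [603.81312962 -13.72008878  29.        ]
115 
125 ['.............................', '.............................', '.............................', '.............................', '.............#####...........', '..........###########........', '........##############.......', '........###############......', '......##################.....', '..............###########....', '.....#..............#####....', '........................#....', '.........................#...', '.....#...................#...', '.....#..................##...', '.....##................###...', '.....###..............####...', '.....####.............###....', '......######.........####....', '.......##########.######.....', '.......################......', '.........#############.......', '..........##########.........', '.............#####...........', '.............................']
135 
far edge [90, 90, 89, 89, 88, 89, 89, 85, 99, 109, 107, 102, 137, 158, 158, 157, 155, 157, 156, 156]
px-> [[609.9 -80.7 107.7]
 [609.1 -69.4 107.7]] 282 218
```

```bash
python3 - <<'E'
from h import *
im=np.load('w9.npy',allow_pickle=True).item()
print(toworld(im,[(283,219.5),(283,209.5),(283,229.5)],.1077)*1000)
print(toworld(im,[(283.4,24.3),(283.4,90.8)],.029)*1000)
a=.1008;h=toworld(im,[(283,219.5)],.1077)[0]*1000; d=np.array([600.4,22.6])-h[:2]; print('tx,ty',-np.sin(a)*d[0]+np.cos(a)*d[1],np.cos(a)*d[0]+np.sin(a)*d[1])
E
```

```text
[[610.43153971 -81.36879018 107.7       ]
 [609.918615   -76.26644983 107.7       ]
 [610.95300438 -86.55608551 107.7       ]]
[[600.16141006  23.30845391  29.        ]
 [604.1959727  -16.70196076  29.        ]]
tx,ty 104.45051023759794 0.48169630165964605
```

Call:
jog_arm:
  increments:
    - {"tx":35,"ty":0.2,"tz":0,"wx":0,"wy":0,"wz":0,"gripper":0}
    - {"tx":70,"ty":0.4,"tz":0,"wx":0,"wy":0,"wz":0,"gripper":0}
    - {"tx":95,"ty":0.4,"tz":10,"wx":0,"wy":0,"wz":0,"gripper":0}
    - {"tx":104.8,"ty":0.4,"tz":30,"wx":0,"wy":0,"wz":0,"gripper":0}
    - {"tx":104.8,"ty":0.4,"tz":50,"wx":0,"wy":0,"wz":0,"gripper":0}

```text
time: 28.25
position: [0.6038, 0.0076, 0.0329]
tool_rot: [-2.098, -2.338, -0.005]
ft_force: [-0.2, 0.2, -0.7]
grip_width: 0.291
grip_force: 25.0
```

Call:
jog_arm:
  increments:
    - {"tx":0,"ty":0,"tz":5,"wx":0,"wy":0,"wz":0,"gripper":0}
    - {"tx":0,"ty":0,"tz":10,"wx":0,"wy":0,"wz":0,"gripper":0}
    - {"tx":0,"ty":0,"tz":14,"wx":0,"wy":0,"wz":0,"gripper":0}
    - {"tx":0,"ty":0,"tz":14,"wx":0,"wy":0,"wz":0,"gripper":0}
    - {"tx":0,"ty":0,"tz":14,"wx":0,"wy":0,"wz":0,"gripper":0}

```text
time: 28.67
position: [0.6037, 0.0025, 0.0196]
tool_rot: [2.104, 2.332, 0.001]
ft_force: [0.2, -0.0, 0.4]
grip_width: 0.288
grip_force: 25.0
```

Call:
jog_arm:
  increments:
    - {"tx":0,"ty":0,"tz":0,"wx":0,"wy":0,"wz":0,"gripper":0}
    - {"tx":0,"ty":0,"tz":0,"wx":0,"wy":0,"wz":0,"gripper":0}
    - {"tx":0,"ty":0,"tz":0,"wx":0,"wy":0,"wz":0,"gripper":0}
    - {"tx":0,"ty":0,"tz":0,"wx":0,"wy":0,"wz":0,"gripper":0}
    - {"tx":0,"ty":0,"tz":0,"wx":0,"wy":0,"wz":0,"gripper":0}

```text
time: 29.08
position: [0.6032, 0.0036, 0.019]
tool_rot: [2.103, 2.334, 0.001]
ft_force: [0.3, -0.6, -0.1]
grip_width: 0.294
grip_force: 25.0
```

```bash
python3 to.py 602 1 -6.7 0.103; python3 - <<'E'
from h import *
im=vision.get_image('wrist'); np.save('w10.npy',im,allow_pickle=True)
g=cv2.cvtColor(im['color'],cv2.COLOR_BGR2GRAY)[204:236,268:300]
for i,r in enumerate(g): print(204+i,' '.join(f'{v:3d}' for v in r))
E
```

```text
pos [603.2   3.6  19. ] yaw 0.1041 t 29.08 j [-0.54  0.42  0.6   1.79 -0.27  1.02  0.27] F [ 0.3 -0.6 -0.1] grip 0.2940678160031176 25.000006556510925
d [-2.4 -1.5 25.7] w [ 0.    -0.     0.001]
204 154 153 150 153 153 154 155 155 155 155 155 157 158 158 156 158 157 158 157 159 157 159 157 157 155 157 158 159 159 159 158 157
205 154 152 150 151 154 154 157 154 154 151 154 155 157 156 158 157 156 157 157 158 161 156 157 156 156 158 157 158 159 159 160 158
206 153 152 151 149 154 154 155 155 152 153 154 160 156 156 158 158 157 157 157 159 157 157 155 156 157 158 159 158 158 157 157 160
207 154 153 152 154 153 153 157 154 153 155 153 159 157 158 155 157 156 156 157 159 160 157 158 157 156 156 158 157 158 160 160 158
208 152 151 153 151 152 155 153 153 152 154 157 159 159 160 159 160 157 158 160 162 160 161 155 153 157 157 158 159 159 159 159 158
209 152 153 152 150 153 155 156 156 155 156 157 151 150 146 144 143 145 148 149 156 160 159 159 159 157 156 155 159 159 161 158 158
210 153 152 149 149 154 155 155 157 154 144 139 135 129 120 114 116 119 125 131 137 145 152 157 156 158 155 158 1
[... 2618 characters left out ...]
 152 155 156 156 156 160 158 157 158 157
231 153 153 151 151 152 156 154 154 151 152 151 151 152 150 151 147 151 148 150 153 155 154 154 156 156 155 155 157 158 157 159 157
232 153 150 150 152 154 153 156 152 153 153 157 157 157 152 151 153 152 151 154 158 158 157 155 155 159 156 157 156 159 158 158 157
233 152 153 152 153 153 153 155 153 153 152 154 156 157 158 156 155 154 156 156 157 158 156 157 156 157 156 155 155 160 158 157 158
234 151 152 151 152 152 154 158 154 151 152 155 155 157 158 155 155 154 153 156 159 159 158 157 156 157 158 156 159 156 160 157 159
235 154 152 151 152 152 152 155 155 153 154 157 155 156 158 155 156 154 155 155 159 158 158 156 155 157 157 158 155 158 159 156 156
```

```bash
python3 - <<'E'
from h import *
im=np.load('w10.npy',allow_pickle=True).item()
print(toworld(im,[(282.2,214.8)],.029)*1000,toworld(im,[(282.8,219.6)],.019+.0247)*1000)
i=np.load('w4.npy',allow_pickle=True).item(); g=cv2.cvtColor(i['color'],cv2.COLOR_BGR2GRAY)[186:200,275:292]; print(g)
E
```

```text
[[600.23383075  22.98241232  29.        ]] [[600.35296456  24.97871645  43.7       ]]
[[160 156 156 157 161 159 161 165 165 162 161 164 162 159 160 161 156]
 [160 156 158 158 159 161 161 166 166 164 164 163 163 162 162 158 158]
 [160 158 155 160 160 162 166 166 163 162 166 165 165 163 160 161 157]
 [164 157 158 157 155 149 147 144 140 143 148 149 156 161 162 162 155]
 [160 156 148 144 135 125 125 129 127 127 127 128 138 145 155 157 160]
 [161 147 135 122 109 106 115 133 133 135 121 106 122 130 142 149 155]
 [146 126 101  82  60  75 101 127 138 135 112  84  89  91 111 127 145]
 [131  98  34   5  20  53  88 106 120 113  94  63  39  15  52 101 132]
 [112  85  61  45  40  26  46  56  66  63  45  30  29  37  56  83 119]
 [ 86  87  83  84  78  65  57  48  48  49  51  65  73  79  82  84 101]
 [ 83  89  87  88  90  91  90  81  77  77  86  92  91  89  91  83  87]
 [ 85  85  86  87  85  88  88  87  90  89  86  87  88  88  85  86  80]
 [ 84  89  84  86  86  86  87  85  89  88  86  85  86  87  86  88  86]
 [ 84  88  87  88  86  88  87  85  86  84  87  85  90  88  84  84  85]]
```

Call:
jog_arm:
  increments:
    - {"tx":-1,"ty":0,"tz":0,"wx":0,"wy":0,"wz":0,"gripper":0}
    - {"tx":-2,"ty":0,"tz":0,"wx":0,"wy":0,"wz":0,"gripper":0}
    - {"tx":-2,"ty":0,"tz":0,"wx":0,"wy":0,"wz":0,"gripper":0}
    - {"tx":-2,"ty":0,"tz":0,"wx":0,"wy":0,"wz":0,"gripper":0}
    - {"tx":-2,"ty":0,"tz":0,"wx":0,"wy":0,"wz":0,"gripper":0}

```text
time: 29.55
position: [0.6033, 0.0015, 0.0188]
tool_rot: [2.103, 2.334, 0.0]
ft_force: [0.2, 0.8, -0.6]
grip_width: 0.293
grip_force: 25.0
```

Call:
jog_arm:
  increments:
    - {"tx":0,"ty":0,"tz":3,"wx":0,"wy":0,"wz":0,"gripper":0}
    - {"tx":0,"ty":0,"tz":6,"wx":0,"wy":0,"wz":0,"gripper":0}
    - {"tx":0,"ty":0,"tz":9,"wx":0,"wy":0,"wz":0,"gripper":0}
    - {"tx":0,"ty":0,"tz":11,"wx":0,"wy":0,"wz":0,"gripper":0}
    - {"tx":0,"ty":0,"tz":11,"wx":0,"wy":0,"wz":0,"gripper":0}

```text
time: 29.97
position: [0.6027, 0.0015, 0.007]
tool_rot: [-2.102, -2.333, 0.001]
ft_force: [-0.9, -0.6, -0.4]
grip_width: 0.293
grip_force: 25.0
```

```bash
python3 to.py 603 1.6 -6.7 0.103; python3 - <<'E'
from h import *
im=vision.get_image('wrist'); np.save('w11.npy',im,allow_pickle=True)
g=cv2.cvtColor(im['color'],cv2.COLOR_BGR2GRAY)[206:234,270:298]
for i,r in enumerate(g): print(206+i,' '.join(f'{v:3d}' for v in r))
E
```

```text
pos [602.7   1.5   7. ] yaw 0.1041 t 29.97 j [-0.53  0.44  0.59  1.79 -0.29  1.    0.28] F [-0.9 -0.6 -0.4] grip 0.29293286081127373 24.999875128269196
d [ 0.1  0.3 13.7] w [-0.001  0.     0.001]
206 152 151 155 156 156 154 155 154 157 158 160 159 157 158 155 158 158 161 160 159 158 158 157 156 156 161 159 161
207 152 154 156 157 157 154 154 156 160 158 156 158 157 158 156 159 159 159 161 160 158 156 160 158 160 157 161 162
208 152 150 157 157 155 155 156 154 157 159 161 161 162 161 161 162 161 162 160 159 159 157 158 157 160 159 159 160
209 153 151 152 158 157 157 155 157 157 152 153 147 147 143 147 149 150 156 161 160 158 158 159 157 157 157 161 160
210 152 151 153 158 158 160 155 147 138 136 131 121 116 116 120 126 132 140 146 154 157 160 160 157 159 159 160 161
211 154 152 154 156 158 156 146 131 125 113 103  99  98 100 102 101 105 118 129 136 148 156 161 158 159 159 158 161
212 152 152 155 159 156 147 124 100  94  96  91  93  95  94  93  88  88  96 106 116 129 147 157 160 159 159 160 162
213 152 153 155 155 147 125  85  33  58  92  95  98 100  98  97  94  93  87  87  77  96 130 
[... 1643 characters left out ...]
 159
228 150 152 153 155 150 147 145 132 114 108 108 106 107 109 111 109 106 108 127 144 152 149 152 156 157 159 160 158
229 153 154 152 156 154 150 146 144 140 135 129 122 116 118 118 122 126 134 149 151 148 152 157 159 158 160 160 162
230 152 151 154 154 157 152 148 148 149 149 150 146 139 140 142 145 149 153 152 149 153 156 157 155 159 156 161 159
231 154 153 153 155 157 157 155 153 153 152 152 150 151 150 151 151 153 152 153 155 157 158 160 158 157 157 159 160
232 150 153 154 155 158 155 155 156 155 158 155 156 153 154 153 152 156 158 158 158 156 159 157 160 158 159 160 159
233 153 150 155 156 158 153 153 155 157 159 159 157 157 158 154 156 158 157 160 159 158 159 158 158 155 156 159 158
```

Call:
jog_arm:
  increments:
    - {"tx":0,"ty":0,"tz":4,"wx":0,"wy":0,"wz":0,"gripper":0}
    - {"tx":0,"ty":0,"tz":8,"wx":0,"wy":0,"wz":0,"gripper":0}
    - {"tx":0,"ty":0,"tz":11,"wx":0,"wy":0,"wz":0,"gripper":0}
    - {"tx":0,"ty":0,"tz":13,"wx":0,"wy":0,"wz":0,"gripper":0}
    - {"tx":0,"ty":0,"tz":13.5,"wx":0,"wy":0,"wz":0,"gripper":0}

```text
time: 30.43
position: [0.6028, 0.0015, -0.0064]
tool_rot: [-2.103, -2.333, 0.001]
ft_force: [-0.4, 0.3, -0.8]
grip_width: 0.297
grip_force: 25.0
```

Call:
jog_arm:
  increments:
    - {"tx":0,"ty":0,"tz":0,"wx":0,"wy":0,"wz":0,"gripper":0}
    - {"tx":0,"ty":0,"tz":0,"wx":0,"wy":0,"wz":0,"gripper":0}
    - {"tx":0,"ty":0,"tz":0,"wx":0,"wy":0,"wz":0,"gripper":0}
    - {"tx":0,"ty":0,"tz":0,"wx":0,"wy":0,"wz":0,"gripper":0}
    - {"tx":0,"ty":0,"tz":0,"wx":0,"wy":0,"wz":0,"gripper":0}

```text
time: 30.85
position: [0.6034, 0.0015, -0.0055]
tool_rot: [2.103, 2.334, 0.0]
ft_force: [-0.6, -0.5, -0.1]
grip_width: 0.294
grip_force: 25.0
```

Call:
jog_arm:
  increments:
    - {"tx":0,"ty":0,"tz":0.7,"wx":0,"wy":0,"wz":0,"gripper":0}
    - {"tx":0,"ty":0,"tz":1.3,"wx":0,"wy":0,"wz":0,"gripper":0}
    - {"tx":0,"ty":0,"tz":1.3,"wx":0,"wy":0,"wz":0,"gripper":0.4}
    - {"tx":0,"ty":0,"tz":1.3,"wx":0,"wy":0,"wz":0,"gripper":0.45}
    - {"tx":0,"ty":0,"tz":1.3,"wx":0,"wy":0,"wz":0,"gripper":0.45}

```text
time: 31.27
position: [0.6033, 0.0015, -0.007]
tool_rot: [2.103, 2.334, 0.0]
ft_force: [0.9, 0.4, -0.5]
grip_width: 0.412
grip_force: 0.0
```

Call:
jog_arm:
  increments:
    - {"tx":0,"ty":0,"tz":0,"wx":0,"wy":0,"wz":0,"gripper":0.45}
    - {"tx":0,"ty":0,"tz":-15,"wx":0,"wy":0,"wz":0,"gripper":0.45}
    - {"tx":0,"ty":0,"tz":-40,"wx":0,"wy":0,"wz":0,"gripper":0.45}
    - {"tx":0,"ty":0,"tz":-75,"wx":0,"wy":0,"wz":0,"gripper":0.6}
    - {"tx":0,"ty":0,"tz":-85,"wx":0,"wy":0,"wz":0,"gripper":0.7}

```text
time: 31.68
position: [0.6061, 0.0011, 0.0826]
tool_rot: [2.101, 2.33, 0.008]
ft_force: [1.5, -0.3, 0.6]
grip_width: 0.528
grip_force: 0.0
```

```bash
python3 to.py 453 -165.5 60 -0.268
```

```text
pos [606.1   1.1  82.6] yaw 0.1036 t 31.68 j [-0.56  0.35  0.62  1.73 -0.23  1.12  0.24] F [ 1.5 -0.3  0.6] grip 0.5278179403212279 0.0
d [-149.9 -169.6   21.5] w [ 0.006 -0.001  0.372]
```

Call:
jog_arm:
  increments:
    - {"tx":-20,"ty":-22,"tz":0,"wx":0,"wy":0,"wz":0,"gripper":0.7}
    - {"tx":-40,"ty":-45,"tz":0,"wx":0,"wy":0,"wz":0,"gripper":0.7}
    - {"tx":-60,"ty":-68,"tz":0,"wx":0,"wy":0,"wz":0,"gripper":0.7}
    - {"tx":-80,"ty":-90,"tz":0,"wx":0,"wy":0,"wz":0,"gripper":0.7}
    - {"tx":-100,"ty":-113,"tz":0,"wx":0,"wy":0,"wz":0,"gripper":0.7}

```text
time: 32.1
position: [0.5003, -0.1106, 0.0779]
tool_rot: [2.103, 2.334, 0.001]
ft_force: [-0.0, -0.6, 0.3]
grip_width: 0.695
grip_force: 0.0
```

Call:
jog_arm:
  increments:
    - {"tx":-18,"ty":-20,"tz":5,"wx":0,"wy":0,"wz":0.09,"gripper":0.5}
    - {"tx":-35,"ty":-40,"tz":12,"wx":0,"wy":0,"wz":0.18,"gripper":0.5}
    - {"tx":-49,"ty":-57,"tz":25,"wx":0,"wy":0,"wz":0.28,"gripper":0.5}
    - {"tx":-49,"ty":-57,"tz":40,"wx":0,"wy":0,"wz":0.372,"gripper":0.5}
    - {"tx":-49,"ty":-57,"tz":45,"wx":0,"wy":0,"wz":0.372,"gripper":0.5}

```text
time: 32.52
position: [0.4477, -0.1649, 0.0315]
tool_rot: [-2.502, -1.897, 0.001]
ft_force: [-0.3, 0.6, -0.1]
grip_width: 0.511
grip_force: 0.0
```

Call:
jog_arm:
  increments:
    - {"tx":0,"ty":0,"tz":0,"wx":0,"wy":0,"wz":0,"gripper":0.4}
    - {"tx":0,"ty":0,"tz":0,"wx":0,"wy":0,"wz":0,"gripper":0.4}
    - {"tx":0,"ty":0,"tz":0,"wx":0,"wy":0,"wz":0,"gripper":0.4}
    - {"tx":0,"ty":0,"tz":0,"wx":0,"wy":0,"wz":0,"gripper":0.4}
    - {"tx":0,"ty":0,"tz":0,"wx":0,"wy":0,"wz":0,"gripper":0.4}

```text
time: 32.93
position: [0.4505, -0.1641, 0.0335]
tool_rot: [2.496, 1.906, 0.001]
ft_force: [-0.2, 0.3, -0.4]
grip_width: 0.404
grip_force: 0.0
```

```bash
python3 to.py 453 -165.5 -11 -0.268; python3 - <<'E'
from h import *
im=vision.get_image('wrist'); np.save('w12.npy',im,allow_pickle=True)
hsv=cv2.cvtColor(im['color'],cv2.COLOR_BGR2HSV); m=cv2.inRange(hsv,np.array((50,80,30)),np.array((90,255,255)))
ys,xs=np.where(m); print(xs.min(),xs.max(),ys.min(),ys.max(),m.sum()//255)
for r in range(ys.min(),min(ys.min()+70,265),8): 
    q=np.where(m[r])[0]; print(r,q.min() if len(q) else '',q.max() if len(q) else '')
print(toworld(im,[((xs.min()+xs.max())/2,ys.min())],.014)*1000)
E
```

```text
pos [ 450.5 -164.1   33.5] yaw -0.2663 t 32.93 j [-0.44  0.14  0.79  2.08 -0.12  0.97  0.14] F [-0.2  0.3 -0.4] grip 0.40419597451897854 0.0
d [-0.7  2.7 44.5] w [ 0.001 -0.     0.002]
278 300 194 265 1311
194 279 299
202 278 300
210 278 300
218 279 300
226 278 299
234 278 299
242 278 299
250 279 299
258 278 299
[[ 459.99259704 -141.84364938   14.        ]]
```

Call:
jog_arm:
  increments:
    - {"tx":0,"ty":2.9,"tz":5,"wx":0,"wy":0,"wz":0,"gripper":0.4}
    - {"tx":0,"ty":2.9,"tz":15,"wx":0,"wy":0,"wz":0,"gripper":0.4}
    - {"tx":0,"ty":2.9,"tz":28,"wx":0,"wy":0,"wz":0,"gripper":0.4}
    - {"tx":0,"ty":2.9,"tz":38,"wx":0,"wy":0,"wz":0,"gripper":0.4}
    - {"tx":0,"ty":2.9,"tz":44,"wx":0,"wy":0,"wz":0,"gripper":0.4}

```text
time: 33.4
position: [0.4513, -0.1649, -0.0129]
tool_rot: [-2.497, -1.904, 0.003]
ft_force: [0.5, 0.3, 0.1]
grip_width: 0.398
grip_force: 0.0
```

Call:
jog_arm:
  increments:
    - {"tx":0,"ty":0,"tz":0,"wx":0,"wy":0,"wz":0,"gripper":0.35}
    - {"tx":0,"ty":0,"tz":0,"wx":0,"wy":0,"wz":0,"gripper":0.35}
    - {"tx":0,"ty":0,"tz":0,"wx":0,"wy":0,"wz":0,"gripper":0.35}
    - {"tx":0,"ty":0,"tz":0,"wx":0,"wy":0,"wz":0,"gripper":0.35}
    - {"tx":0,"ty":0,"tz":0,"wx":0,"wy":0,"wz":0,"gripper":0.35}

```text
time: 33.82
position: [0.453, -0.1652, -0.0105]
tool_rot: [2.498, 1.904, 0.002]
ft_force: [0.4, -0.1, -0.4]
grip_width: 0.348
grip_force: 0.0
```

```bash
python3 to.py 453.5 -164.8 -11 -0.267
```

```text
pos [ 453.  -165.2  -10.5] yaw -0.2679 t 33.82 j [-0.4   0.24  0.77  2.1  -0.21  0.88  0.22] F [ 0.4 -0.1 -0.4] grip 0.3481382221791505 0.0
d [0.5 0.4 0.5] w [ 0.001 -0.    -0.001]
```

Call:
jog_arm:
  increments:
    - {"tx":0,"ty":0,"tz":0,"wx":0,"wy":0,"wz":0,"gripper":0}
    - {"tx":0,"ty":0,"tz":0,"wx":0,"wy":0,"wz":0,"gripper":0}
    - {"tx":0,"ty":0,"tz":0,"wx":0,"wy":0,"wz":0,"gripper":0}
    - {"tx":0,"ty":0,"tz":0,"wx":0,"wy":0,"wz":0,"gripper":0}
    - {"tx":0,"ty":0,"tz":0,"wx":0,"wy":0,"wz":0,"gripper":0}
  grip_force: 12

```text
time: 34.23
position: [0.4526, -0.1651, -0.0109]
tool_rot: [2.498, 1.905, 0.001]
ft_force: [-0.5, 1.0, 1.1]
grip_width: 0.158
grip_force: 12.0
```

Call:
jog_arm:
  increments:
    - {"tx":0,"ty":0,"tz":0,"wx":0,"wy":0,"wz":0,"gripper":0}
    - {"tx":0,"ty":0,"tz":-10,"wx":0,"wy":0,"wz":0,"gripper":0}
    - {"tx":0,"ty":0,"tz":-30,"wx":0,"wy":0,"wz":0,"gripper":0}
    - {"tx":0,"ty":0,"tz":-60,"wx":0,"wy":0,"wz":0,"gripper":0}
    - {"tx":0,"ty":0,"tz":-70,"wx":0,"wy":0,"wz":0,"gripper":0}

```text
time: 34.65
position: [0.4544, -0.1662, 0.0625]
tool_rot: [2.496, 1.902, 0.005]
ft_force: [0.3, -0.4, -0.0]
grip_width: 0.16
grip_force: 12.0
```

```bash
python3 to.py 540.6 -3.2 58 0.103
```

```text
pos [ 454.4 -166.2   62.5] yaw -0.2688 t 34.65 j [-0.46  0.1   0.8   2.05 -0.08  1.03  0.11] F [ 0.3 -0.4 -0. ] grip 0.15974733450007528 11.99971228837967
d [180.   39.8   4.8] w [ 0.005  0.    -0.372]
```

Call:
jog_arm:
  increments:
    - {"tx":36,"ty":8,"tz":0,"wx":0,"wy":0,"wz":-0.07,"gripper":0}
    - {"tx":72,"ty":16,"tz":0,"wx":0,"wy":0,"wz":-0.15,"gripper":0}
    - {"tx":108,"ty":24,"tz":0,"wx":0,"wy":0,"wz":-0.22,"gripper":0}
    - {"tx":144,"ty":32,"tz":0,"wx":0,"wy":0,"wz":-0.3,"gripper":0}
    - {"tx":180,"ty":39.8,"tz":0,"wx":0,"wy":0,"wz":-0.372,"gripper":0}

```text
time: 35.07
position: [0.5392, -0.0004, 0.0595]
tool_rot: [2.099, 2.338, 0.001]
ft_force: [-0.1, -0.2, 0.0]
grip_width: 0.154
grip_force: 12.0
```

Call:
jog_arm:
  increments:
    - {"tx":0,"ty":0,"tz":10,"wx":0,"wy":0,"wz":0,"gripper":0}
    - {"tx":0,"ty":0,"tz":25,"wx":0,"wy":0,"wz":0,"gripper":0}
    - {"tx":0,"ty":0,"tz":40,"wx":0,"wy":0,"wz":0,"gripper":0}
    - {"tx":0,"ty":0,"tz":45,"wx":0,"wy":0,"wz":0,"gripper":0}
    - {"tx":0,"ty":0,"tz":45,"wx":0,"wy":0,"wz":0,"gripper":0}

```text
time: 35.48
position: [0.5371, -0.0024, 0.0128]
tool_rot: [-2.102, -2.332, 0.004]
ft_force: [0.1, -0.4, 0.8]
grip_width: 0.155
grip_force: 12.0
```

Call:
jog_arm:
  increments:
    - {"tx":0,"ty":0,"tz":0,"wx":0,"wy":0,"wz":0,"gripper":0}
    - {"tx":0,"ty":0,"tz":0,"wx":0,"wy":0,"wz":0,"gripper":0}
    - {"tx":0,"ty":0,"tz":0,"wx":0,"wy":0,"wz":0,"gripper":0}
    - {"tx":0,"ty":0,"tz":0,"wx":0,"wy":0,"wz":0,"gripper":0}
    - {"tx":0,"ty":0,"tz":0,"wx":0,"wy":0,"wz":0,"gripper":0}

```text
time: 35.9
position: [0.5389, -0.002, 0.0146]
tool_rot: [2.103, 2.333, 0.002]
ft_force: [0.3, 0.0, -1.7]
grip_width: 0.155
grip_force: 12.0
```

```bash
python3 to.py 540.6 -3.2 -6.7 0.103
```

```text
pos [538.9  -2.   14.6] yaw 0.104 t 35.9 j [-0.58  0.3   0.61  1.95 -0.21  0.96  0.23] F [ 0.3  0.  -1.7] grip 0.1551124181521986 11.999963074922562
d [-1.3  1.5 21.3] w [ 0.001 -0.     0.001]
```

Call:
jog_arm:
  increments:
    - {"tx":-1.3,"ty":1.5,"tz":6,"wx":0,"wy":0,"wz":0,"gripper":0}
    - {"tx":-1.3,"ty":1.5,"tz":12,"wx":0,"wy":0,"wz":0,"gripper":0}
    - {"tx":-1.3,"ty":1.5,"tz":17,"wx":0,"wy":0,"wz":0,"gripper":0}
    - {"tx":-1.3,"ty":1.5,"tz":20,"wx":0,"wy":0,"wz":0,"gripper":0}
    - {"tx":-1.3,"ty":1.5,"tz":20.5,"wx":0,"wy":0,"wz":0,"gripper":0}

```text
time: 36.32
position: [0.5395, -0.0033, -0.0072]
tool_rot: [-2.102, -2.333, 0.002]
ft_force: [-1.2, 0.1, 3.5]
grip_width: 0.157
grip_force: 12.0
```

Call:
jog_arm:
  increments:
    - {"tx":0,"ty":0,"tz":0,"wx":0,"wy":0,"wz":0,"gripper":0}
    - {"tx":0,"ty":0,"tz":0,"wx":0,"wy":0,"wz":0,"gripper":0}
    - {"tx":0,"ty":0,"tz":0,"wx":0,"wy":0,"wz":0,"gripper":0}
    - {"tx":0,"ty":0,"tz":0,"wx":0,"wy":0,"wz":0,"gripper":0}
    - {"tx":0,"ty":0,"tz":0,"wx":0,"wy":0,"wz":0,"gripper":0}

```text
time: 36.73
position: [0.5402, -0.0032, -0.0065]
tool_rot: [2.103, 2.334, 0.0]
ft_force: [0.7, 0.5, 0.0]
grip_width: 0.156
grip_force: 12.0
```

Call:
jog_arm:
  increments:
    - {"tx":0,"ty":0,"tz":0.3,"wx":0,"wy":0,"wz":0,"gripper":0.28}
    - {"tx":0,"ty":0,"tz":0.3,"wx":0,"wy":0,"wz":0,"gripper":0.28}
    - {"tx":0,"ty":0,"tz":0.3,"wx":0,"wy":0,"wz":0,"gripper":0.28}
    - {"tx":0,"ty":0,"tz":-5,"wx":0,"wy":0,"wz":0,"gripper":0.28}
    - {"tx":0,"ty":0,"tz":-20,"wx":0,"wy":0,"wz":0,"gripper":0.28}

```text
time: 37.15
position: [0.5383, -0.0033, 0.0122]
tool_rot: [-2.101, -2.332, 0.005]
ft_force: [-0.5, 0.1, 0.2]
grip_width: 0.277
grip_force: 0.0
```

Call:
jog_arm:
  increments:
    - {"tx":0,"ty":0,"tz":-40,"wx":0,"wy":0,"wz":0,"gripper":0.28}
    - {"tx":0,"ty":0,"tz":-80,"wx":0,"wy":0,"wz":0,"gripper":0.28}
    - {"tx":-30,"ty":10,"tz":-110,"wx":0,"wy":0,"wz":0,"gripper":0.28}
    - {"tx":-65,"ty":20,"tz":-120,"wx":0,"wy":0,"wz":0,"gripper":0.28}
    - {"tx":-95,"ty":30,"tz":-120,"wx":0,"wy":0,"wz":0,"gripper":0.28}

```text
time: 37.57
position: [0.5831, -0.0963, 0.1386]
tool_rot: [2.097, 2.331, 0.009]
ft_force: [1.0, -0.8, -1.1]
grip_width: 0.277
grip_force: 0.0
```

Call:
jog_arm:
  increments:
    - {"tx":0,"ty":0,"tz":0,"wx":0,"wy":0,"wz":0,"gripper":0.28}
    - {"tx":0,"ty":0,"tz":0,"wx":0,"wy":0,"wz":0,"gripper":0.28}
    - {"tx":0,"ty":0,"tz":0,"wx":0,"wy":0,"wz":0,"gripper":0.28}
    - {"tx":0,"ty":0,"tz":0,"wx":0,"wy":0,"wz":0,"gripper":0.28}
    - {"tx":0,"ty":0,"tz":0,"wx":0,"wy":0,"wz":0,"gripper":0.28}

```text
time: 37.98
position: [0.5795, -0.0928, 0.1331]
tool_rot: [-2.099, -2.335, -0.0]
ft_force: [0.6, 0.7, 0.5]
grip_width: 0.279
grip_force: 0.0
```

```bash
python3 - <<'E'
from h import *
w=vision.get_image('wrist'); s=vision.get_image('scene')
a=cv2.resize(w['color'][0:270,150:450],(400,360)); b=cv2.resize(s['color'][110:260,180:400],(400,273),interpolation=cv2.INTER_CUBIC)
b=cv2.copyMakeBorder(b,0,87,0,0,cv2.BORDER_CONSTANT); cv2.imwrite('pics/end.png',cv2.resize(np.hstack([a,b]),(800,360)))
E
```

```text
(no output)
```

View pics/end.png

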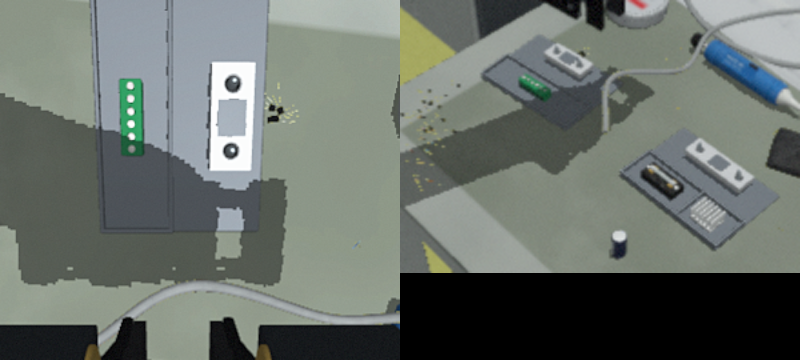

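The final picture shows both plates with their pins through the holes. The terminal block (about 131,117 in the left half), the fuse holder and the heat sink are in their bays, the capacitor is standing where it was, and the gripper is clear.

```bash
python3 -c "
from bench import ctrl; print(ctrl.close_job())"
```

```text
the job is handed in; nothing more can be done
None
```

I made up both kits in the order asked and handed the job in at about 38 s: wrist pictures and tool heights show both plates over their pins and down on their collars and the three loose parts in their bays, though the judge returned no verdict.

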